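# Shut the hasp of a storage box and pin it

### The job

Shut the storage box's hasp: swing it over and fully down onto the front so that the staple stands out through its slot, then take the pin from its sloping rest and drop it upright through the staple's loop, until its collar sits on the loop. Let go of the pin and leave everything else on the shelf where it is.

Things in the scene. Friction and masses are not known exactly. Their poses are not given: they have to be found in the camera images.
- box: closed frosted polypropylene storage box, fixed to the shelf, 172 wide (y) x 134 deep (x) x 114 mm high, flat top. Origin on the shelf under the middle of its front face; x points from the front face into the box, y along the face, z up. The front, with steel hasp and staple, faces roughly the robot
- hinge (a point): middle of the hasp's hinge line, which runs along the box's y, 112 mm above the shelf and 6 mm out from the front face; axes as the box's. The hinge is stiff (0.04 N m): the hasp stays where it is left and can be pushed over with closed fingers
- hasp (a joint): angle of the hasp plate about its hinge. 0 = shut, hanging flat down the front face, outer side 8.5 mm out from the face; 1.57 = sticking straight out; 3.14 = straight up; more = leaning back over the lid; stops at 0 and 3.6. Plate 90 wide, 88 mm long from the hinge, 5 thick, its staple slot (a fingertip can catch in it) 54 wide, 49 to 71.5 mm from the hinge
- eye (a point): nominal centre of the opening in the staple's loop, at the loop's upper side, 60 mm above the shelf, 21.5 mm out from the front face; axes as the box's. Fixed by slotted holes, the real loop lies up to 8 mm to either side of this point along y, differently each time: find it by touch or by eye. It holds still under moderate force
- loop (a point): point on the front face right behind the nominal eye, 60 mm above the shelf, axes as the box's. The staple's loop is a flat level steel frame 8 mm thick (52 to 60 mm up), 30 wide, standing 41.5 mm out from the face, bars 7 mm wide. With the hasp shut its opening is 16 wide (y) x 26 mm (x, hasp to outer bar)
- pin: loose retaining pin, 106 mm long, 0.08 to 0.17 kg. Origin on its axis at the collar's underside; z from tip to handle. Below: round steel shaft, 12 mm diameter, 48 long, tip bevelled to 9. Collar: a crosspiece 36 (y) by 14 (x), 6 thick. Above (z 6 to 58 mm): grey handle, 14 (x) by 26 mm (y). At the start its shaft is in the rest's hole, y level, handle leaning 25 to 29 degrees from upright to the rest's -x
- rest: grey plastic holder fixed to the shelf, base 70 x 60 mm, with a block 50 mm wide; the pin's collar lies on its sloping face, the shaft in a 14 mm square through hole, 25 degrees from upright. The stored pin's origin is at x 30, z 57 mm from this origin, which is on the shelf; x points away from where the handle leans, z up. Draw the pin out along its own axis
- remote: bystander: slim silver remote lying flat, 160 x 44 x 16 mm, origin under its centre
- tin: bystander: blue rectangular tin with lid, 103 x 73 x 42 mm, origin under its centre, somewhere behind the pin rest
- bowl: bystander: beige ceramic bowl, 120 mm across, 50 mm high, origin under its centre
- charger: bystander: black plastic charging dock, 120 x 80 x 48 mm, origin under its centre
- case: bystander: soft grey spectacle case, 150 x 60 x 30 mm, origin under its centre
- coaster: bystander: round cork coaster, 90 mm across, 8 mm thick, origin under its centre
- jar: bystander: closed jar, 70 mm across, 70 mm high, origin under its centre
Not all that is in view belongs to the job. Leave any orange or pink look-alike of the box alone.

How it is judged:
By the outcome, as a careful person would: the job done as asked, in the order asked, and still so for the second after the job is handed in, with the robot touching nothing.
It also fails if it takes over 64 s, if anything falls off the work surface, if the arm or the gripper's body presses on something with over 40 N, if the wrist force passes 120 N, or if a joint passes its speed limit or range.

### The arm

A 6-joint arm with a two-finger parallel gripper is mounted at the origin on the work surface. World frame = base frame: x ahead of the robot, y to its left, z up, the work surface at z = 0. Lengths are in mm, angles in rad, forces in N, time in s.
With the tool pointing down it reaches from about 275 to 1000 mm from the base axis. Payload 8.4 kg.
Tool frame: the origin (TCP) lies at the very end of the fingers, on their centre line; the grasp point (between the pads) lies 19 mm behind it; z points along the fingers, y is the direction in which the jaws open and shut (so a half turn about z gives the same grasp; the last joint's range is limited). The gripper opens to 85 mm and grips with 20 to 120 N. Pads are 22 mm wide; open, the fingers measure 114 mm over their backs; the gripper's body (76 mm by 85 mm) begins 54 mm behind the grasp point. The pads swing forward as they close: fully open they stand 13 mm farther back than shut.
Start: joints at [1.17, 0.353, 1.633, -0, 1.155, -0.002], TCP at [242.694, 575.958, 231.281] pointing down, gripper open.
Joint ranges: [-2.63, 2.63], [-0.92, 2.1], [0.06, 2.66], [-1.3, 4.44], [0, 2.69], [-3.02, 3.02]. Speed limits (rad/s): [2.22, 2.22, 2.79, 3.14, 3.14, 3.14].

### API

Orientations are given as [roll, pitch, yaw] about the fixed x, y, z axes, in that order (R = Rz(yaw) Ry(pitch) Rx(roll)).
In Python, from rig import readout, grab_frame, calibration, r gives the robot as it stands. The module is installed in compiled form; this text tells all that it offers.
- The arm moves only by the tool play_rows, never from a script. Its argument "rows" is a list of rows, each a list of 3 entries, a list of its own where there are three numbers: the closure in counts, from 0 (fully open) to 255 (shut), then the shift along the tool's x, y, z in cm, then the turn, a rotation vector about the tool's x, y, z in rad. In form: [[gripper, [dx, dy, dz], [rx, ry, rz]], ...]. A call has 1 to 12 rows; each row is the pose to reach, as a shift and turn from the pose commanded when the call began, along the tool's axes at that moment; what a row does not reach only later rows make up. A row lasts 1/12 s, in which the tool goes at most 41.7 mm and 7.16 degrees, less where a joint would pass 70% of its speed; a pose out of reach is approached as far as the arm can. A call with a gripper value outside its range is refused whole. The fingers move at their own pace and stop on an object; "squeeze" is the grip in N (left out, the last holds). Time passes only in rows, so rows that repeat a pose let the fingers close. It gives the time, the measured TCP pose, the force and the opening at its end, in the units of the state.
- readout.sense(): the state, without advancing time (a new reading comes with each control period).
- grab_frame(name): name is "side" or "top"; returns (picture, depth): 480x640x3 uint8, red, green, blue; 480x640 float32, mm along the optical axis (not along the pixel's ray), 0 where there is no reading.
- calibration(name): a dict with "vfov" (degrees; the focal length in pixels is half the picture's height over the tangent of half this angle, whatever the lens; pixels are square), "cx", "cy" (the principal point, pixels), "cam_to_world" (4x4, takes a point from camera to world coordinates). Camera axes: x right, y down, z forward; pixel columns grow to the right and rows downward; lengths in mm; the calibration is good to about 2 mm. A picture is of the moment at which its call begins. calibration takes no time and is no camera call.
- r.sign_off(): hands the job in, once; it reports no verdict.
The state is a dict: "clock": time; "qpos": joint angles; "qvel": joint speeds; "joint_efforts": joint torques, N m; "eef_pos": TCP position; "tcp_rot": TCP orientation; "contact_force": force on the tool from outside, world axes, zero at the start; "wrist_torque": the same for the moment, N m; "opening": opening from 0.0 (shut) to 1.0 (fully open).
Only numpy, scipy, OpenCV 4.12 (cv2) and the standard library are available. Lean on these libraries where they do the work, as an engineer would, in place of code of your own. Each camera call takes 0.05 s, during which the arm holds its last target.

## Working session

There is one attempt and no reset: what is moved stays moved. The work goes in short steps, Python scripts to look and compute and a tool call to move; the robot and the scene stay as the last step left them, time stands still between calls to the robot, and variables do not carry over. Pictures are saved under pics/ and viewed, and the job is handed in when it is done.

Besides the shell and the picture viewer there is one more tool, called after "Call:" as a command line: name --argument value ..., lists and objects as JSON in quotes. play_rows: Moves the arm, as the interface text tells. Its arguments: {"type":"object","properties":{"rows":{"type":"array"},"squeeze":{"type":"number"}},"required":["rows"]}

```bash
mkdir -p pics; ls; cat > h.py <<'E'
import numpy as np, cv2
from rig import readout, grab_frame, calibration, r
def save(name,img): cv2.imwrite('pics/'+name+'.png', cv2.cvtColor(img,cv2.COLOR_RGB2BGR))
def pt(name,u,v,d=None,dep=None):
    c=calibration(name); f=240/np.tan(np.radians(c['vfov'])/2)
    M=np.array(c['cam_to_world'])
    p=np.array([(u-c['cx'])/f*d,(v-c['cy'])/f*d,d,1]); return (M@p)[:3]
def proj(name,P):
    c=calibration(name); f=240/np.tan(np.radians(c['vfov'])/2)
    M=np.linalg.inv(np.array(c['cam_to_world'])); q=M@np.append(P,1)
    return np.array([c['cx']+f*q[0]/q[2], c['cy']+f*q[1]/q[2], q[2]])
E
python3 - <<'E'
from h import *
for n in('side','top'):
    i,d=grab_frame(n); save(n+'0',i); np.savez('pics/%s0.npz'%n,i=i,d=d)
    c=calibration(n); print(n,c['vfov'],c['cx'],c['cy'],np.round(c['cam_to_world'],3).tolist())
print(readout.sense())
E
```

```text
pics
side 46.92957414691946 320.9443453433773 242.94160025424782 [[0.988, -0.118, 0.104, 353.927], [-0.157, -0.739, 0.655, -787.643], [-0.0, -0.663, -0.748, 990.314], [0.0, 0.0, 0.0, 1.0]]
top 43.98640349818827 321.0375753086306 239.73606043756365 [[-0.019, -0.996, 0.09, 337.168], [-1.0, 0.018, -0.011, -1.82], [0.009, -0.091, -0.996, 1771.814], [0.0, 0.0, 0.0, 1.0]]
{'clock': 0.1, 'qpos': array([ 1.16963021e+00,  3.53565628e-01,  1.63406375e+00, -2.28030228e-05,
        1.15522698e+00, -2.39600497e-03]), 'qvel': array([-1.71295104e-04, -3.63911953e-06, -1.60172450e-03, -1.77587068e-03,
       -1.57844932e-03, -3.36692632e-06]), 'joint_efforts': array([-2.97031129e-04, -6.06361699e+01, -3.42819715e+01,  1.36395983e-05,
        3.90058718e-03, -1.49438699e-05]), 'eef_pos': array([242.51143493, 575.55676263, 230.64334362]), 'tcp_rot': array([-3.14032890e+00,  1.78226243e-05,  2.74283177e+00]), 'contact_force': array([ 1.44681124,  0.37626829, -0.09172538]), 'wrist_torque': array([-0.02183229, -0.01027416, -0.02546348]), 'opening': 1.0016388575834354}
```

View pics/side0.png

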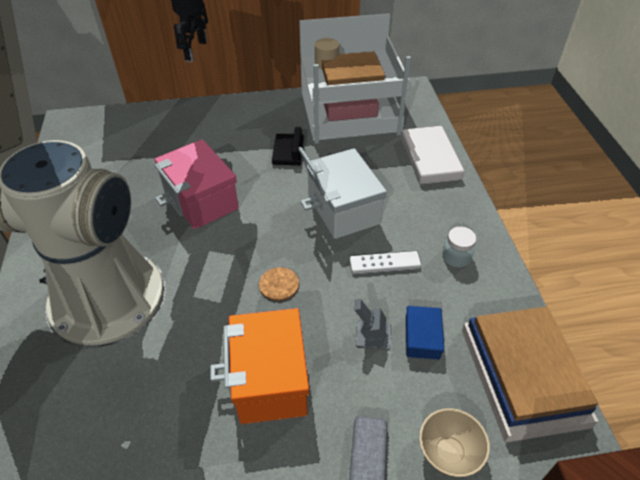

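View pics/top0.png

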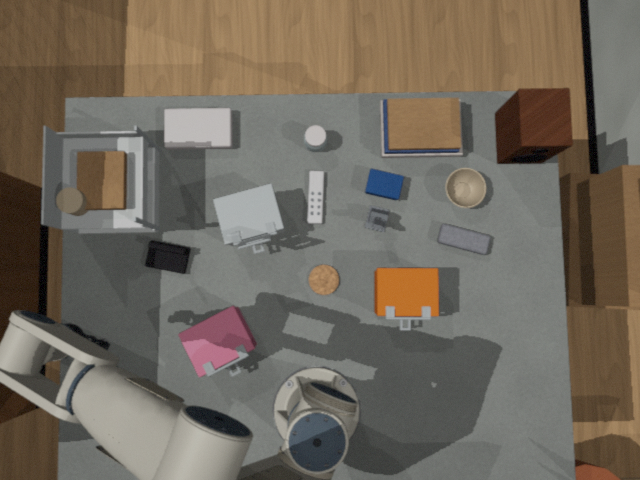

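Frosted white box at side (345,190) / top (250,215). The look-alikes are pink at side (197,180) and orange at side (268,365), both excluded by colour. The grey rest with the pin is at side (372,325) / top (377,219). Next, close crops.

```bash
python3 - <<'E'
from h import *
def crop(n,x0,y0,x1,y1,s,out):
    i=np.load('pics/%s0.npz'%n)['i'][y0:y1,x0:x1]; save(out,cv2.resize(i,None,fx=s,fy=s,interpolation=cv2.INTER_CUBIC))
crop('side',290,135,400,245,5,'c1'); crop('side',330,280,410,370,6,'c2')
crop('top',200,175,300,265,6,'c3'); crop('top',350,195,410,245,8,'c4')
E
```

```text
(no output)
```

View pics/c1.png

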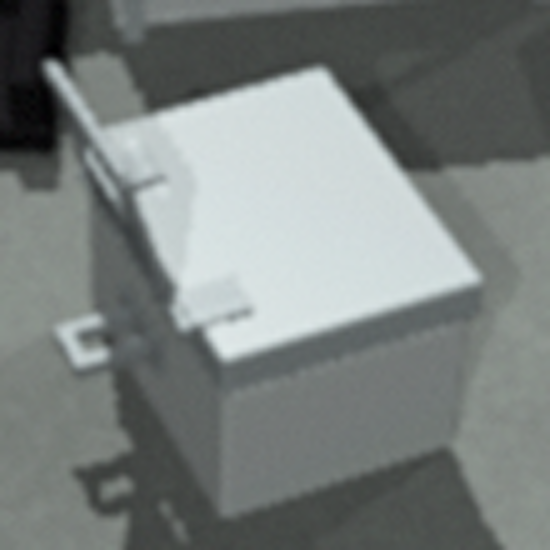

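View pics/c2.png

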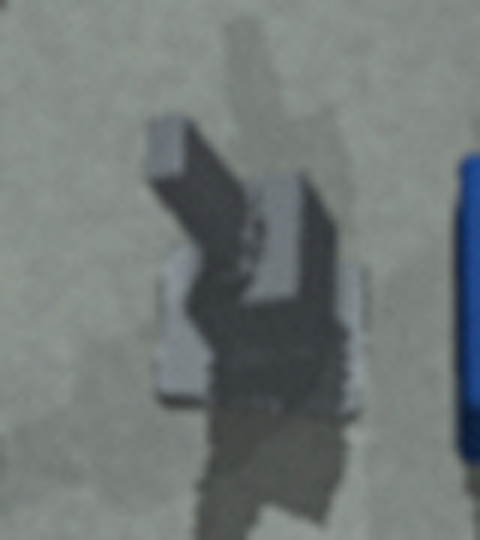

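View pics/c3.png

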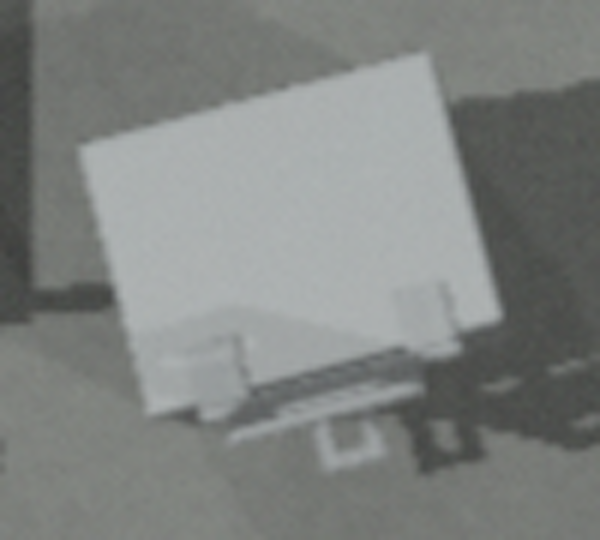

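View pics/c4.png

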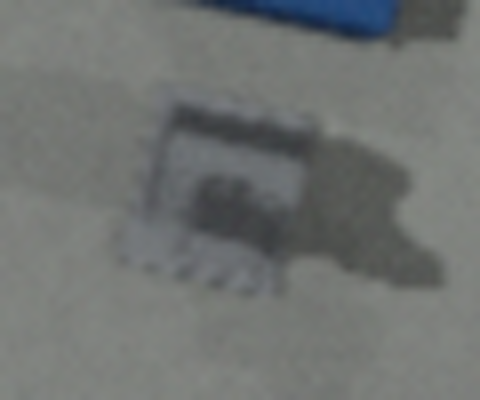

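```bash
cat >> h.py <<'E'
def ray(name,u,v,z=None):
    c=calibration(name); M=np.array(c['cam_to_world']); 
    f=240/np.tan(np.radians(c['vfov'])/2)
    d=M[:3,:3]@np.array([(u-c['cx'])/f,(v-c['cy'])/f,1]); o=M[:3,3]
    return o+d*(z-o[2])/d[2]
def cloud(name,dep):
    c=calibration(name); f=240/np.tan(np.radians(c['vfov'])/2); M=np.array(c['cam_to_world'])
    v,u=np.mgrid[0:480,0:640]; P=np.stack([(u-c['cx'])/f*dep,(v-c['cy'])/f*dep,dep],-1)
    return P@M[:3,:3].T+M[:3,3]
E
python3 - <<'E'
from h import *
np.set_printoptions(precision=1,suppress=True)
T=[(213.3,199.7),(271.3,183.7),(283.3,228.3),(224.7,244.2)]
for p in T: print('top',ray('top',*p,114))
for p in [(355,148),(386.4,191.4),(334.4,207)]: print('side',ray('side',*p,114))
for n in('top','side'):
    z=np.load('pics/%s0.npz'%n); C=cloud(n,z['d']); d=z['d']
    # box region near top
    m=(abs(C[...,2]-114)<6)&(C[...,0]>300)&(C[...,0]<800)&(C[...,1]>50)&(C[...,1]<350)&(d>0)
    lab=cv2.connectedComponentsWithStats(m.astype(np.uint8))
    for k,s in enumerate(lab[2]):
        if k and s[4]>100:
            Q=C[lab[1]==k]; rc=cv2.minAreaRect(Q[:,:2].astype(np.float32)); print(n,s,lab[3][k],rc,Q[:,2].mean()); print(cv2.boxPoints(rc))
E
```

```text
top [606.3 280.8 114. ]
top [649.1 117.2 114. ]
top [521.8  85.1 114. ]
top [480.1 249.4 114. ]
side [609.9 279.6 114. ]
side [650.2 113.1 114. ]
side [522.8  81.7 114. ]
top [ 214  183   70   63 2619] [248.6 214. ] ((561.6612548828125, 181.4837646484375), (143.80641174316406, 172.3548126220703), 14.738059997558594) 113.84217414816762
[[470.2 246.5]
 [514.   79.8]
 [653.1 116.4]
 [609.3 283.1]]
side [ 305  148   81   62 2770] [345.5 178.2] ((559.7225952148438, 180.82240295410156), (144.8900909423828, 178.34788513183594), 14.839214324951172) 114.47035105435585
[[466.9 248.5]
 [512.5  76.1]
 [652.6 113.2]
 [606.9 285.6]]
```

```bash
cat > ov.py <<'E'
from h import *
a=0.248; F=np.array([500,165.5,0]); X=np.array([np.cos(a),np.sin(a),0]); Y=np.array([-np.sin(a),np.cos(a),0]); Z=np.array([0,0,1.])
def B(x,y,z): return F+X*x+Y*y+Z*z
def draw(n,img,x0,y0,s,Ps,col,closed=True):
    q=np.array([(proj(n,P)[:2]+0.5-[x0,y0])*s-0.5 for P in Ps])
    cv2.polylines(img,[np.round(q*8).astype(np.int32)],closed,col,1,cv2.LINE_AA,3)
def view(n,x0,y0,x1,y1,s,name,off,haspang=None,im=None):
    i=im if im is not None else np.load('pics/%s0.npz'%n)['i']
    i=cv2.resize(i[y0:y1,x0:x1],None,fx=s,fy=s,interpolation=cv2.INTER_CUBIC)
    raw=i.copy()
    draw(n,i,x0,y0,s,[B(0,-86,114),B(0,86,114),B(134,86,114),B(134,-86,114)],(255,0,0))
    draw(n,i,x0,y0,s,[B(0,-86,0),B(0,-86,114)],(255,0,0),False)
    for z in(60,52):draw(n,i,x0,y0,s,[B(0,off-15,z),B(-41.5,off-15,z),B(-41.5,off+15,z),B(0,off+15,z)],(0,255,0) if z==60 else (0,120,0),False)
    draw(n,i,x0,y0,s,[B(-8.5,off-8,60),B(-34.5,off-8,60),B(-34.5,off+8,60),B(-8.5,off+8,60)],(0,0,255))
    if haspang is not None:
        t=haspang; e=lambda l:(-6-l*np.sin(t),112-l*np.cos(t))
        for l in [(0,88)]:
            draw(n,i,x0,y0,s,[B(e(l[0])[0],-45,e(l[0])[1]),B(e(l[1])[0],-45,e(l[1])[1]),B(e(l[1])[0],45,e(l[1])[1]),B(e(l[0])[0],45,e(l[0])[1])],(255,0,255))
    save(name,np.hstack([raw,i]) )
if __name__=='__main__':
    view('side',290,140,350,220,6.6,'o1',0,2.75)
    view('top',205,180,290,265,4.6,'o2',0,2.75)
E
python3 ov.py
```

```text
(no output)
```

View pics/o1.png

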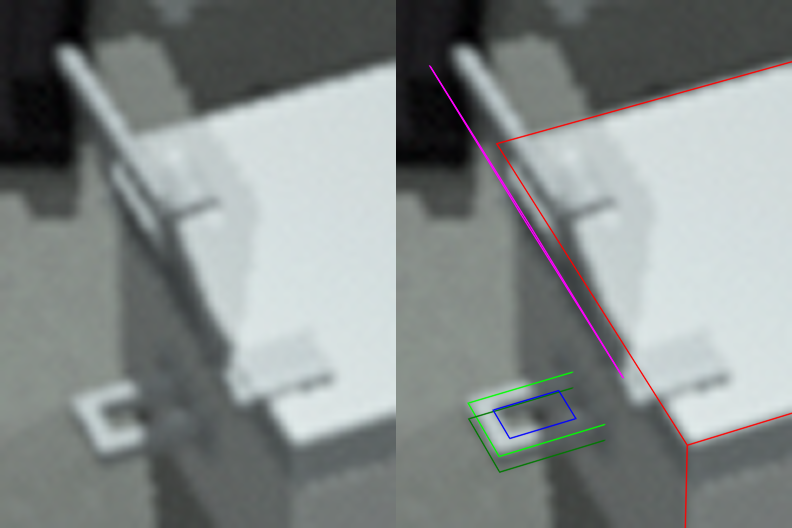

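View pics/o2.png

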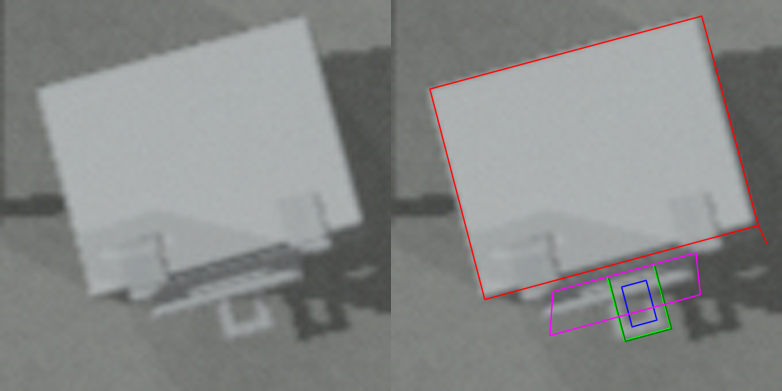

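```bash
python3 - <<'E'
from h import *
np.set_printoptions(precision=1,suppress=True,linewidth=150)
for n,(u0,v0,u1,v1) in {'side':(350,290,395,352),'top':(362,203,394,236)}.items():
    z=np.load('pics/%s0.npz'%n); C=cloud(n,z['d'])[v0:v1,u0:u1]
    print(n); 
    print('u',list(range(u0,u1,3)))
    for v in range(0,v1-v0,3): print(v0+v, C[v,::3,2].round().astype(int).tolist())
    np.save('pics/C_%s.npy'%n,C)
i=np.load('pics/side0.npz')['i'][290:352,350:395].astype(float); i=np.clip(i*1.6,0,255).astype(np.uint8)
save('c5',cv2.resize(i,None,fx=9,fy=9,interpolation=cv2.INTER_CUBIC))
i=np.load('pics/top0.npz')['i'][200:240,358:398].astype(float); i=np.clip(i*1.6,0,255).astype(np.uint8)
save('c6',cv2.resize(i,None,fx=14,fy=14,interpolation=cv2.INTER_CUBIC))
E
```

```text
side
u [350, 353, 356, 359, 362, 365, 368, 371, 374, 377, 380, 383, 386, 389, 392]
290 [0, 1, -3, 2, 0, 1, -1, -1, 1, 2, -1, 3, 2, 3, -1]
293 [-1, 0, -1, 0, 0, 0, -1, 4, 1, 3, 0, -1, -1, 1, 3]
296 [0, -1, 0, 2, 2, -4, -1, 2, -3, 2, 1, 1, 3, -1, -1]
299 [1, -1, 111, 111, -2, 3, -1, -3, 1, 4, -3, 1, -3, -2, 3]
302 [3, 1, 111, 107, 103, 0, 2, 1, -3, 3, -3, 1, 2, -1, -1]
305 [0, -1, 108, 112, 101, 90, -2, 3, -1, -1, -3, 2, -1, 0, 2]
308 [-3, 5, 106, 112, 103, 88, -1, 2, 3, 64, 0, 1, 1, -4, -1]
311 [-1, 1, 100, 100, 101, 91, 81, 66, 64, 64, 63, 1, -2, 1, 2]
314 [-1, 1, -2, 91, 90, 86, 78, 64, 60, 65, 62, 43, -2, 3, 3]
317 [1, -1, 2, 3, 83, 83, 77, 67, 63, 67, 58, 46, -1, 0, 2]
320 [2, 2, 2, 1, 72, 72, 74, 64, 63, 66, 63, 47, 2, 2, -1]
323 [2, -3, 2, 7, 52, 59, 64, 64, 63, 67, 60, 45, 3, 3, 1]
326 [0, -2, -1, 6, 50, 55, 57, 59, 64, 66, 61, 43, 5, 4, 2]
329 [0, 0, 0, 7, 50, 51, 59, 61, 59, 62, 57, 43, 9, 2, -1]
332 [-2, 3, 2, 4, 46, 48, 49, 50, 52, 53, 53, 44, 3, 8, 0]
335 [2, -2, 6, 6, 5, 36, 41, 37, 41, 42, 40, 46, 5, 1, 1]
338 [-3, 0, 1, 6, 7, 26, 28, 27, 27, 30, 31, 6, 4, 5, 1]
341 [1, 2, 5, 8, 4, 10, 17, 16, 16, 21, 18, 5, 5, 3, 4]
344 [0, 4, 3, 8, 3, 4, 6, 7, 5, 5, 7, 5, 4, 4, 4]
347 [-2, -2, 2, -1, 0, 4, -1, 0, 0, 3, 6, 5, 7, 6, 0]
350 [-3, 2, -1, 2, -1, 2, 1, 1, 0, 1, 1, -1, 1, 1, -2]
top
u [362, 365, 368, 371, 374, 377, 380, 383, 386, 389, 392]
203 [-4, -3, -2, -2, 0, -4, 4, -3, -3, -2, 7]
206 [-3, -5, -5, 1, -5, -8, -6, -1, -1, -1, 0]
209 [0, 1, 0, 0, 47, 42, 7, 4, 1772, 3, -5]
212 [5, -2, 5, 47, 61, 64, 62, 52, 49, -1, 5]
215 [-2, 4, -1, 60, 64, 72, 62, 66, 64, -5, 1]
218 [-2, -6, 9, 42, 65, 62, 60, 67, 63, -6, -5]
221 [-1, -3, 7, 54, 89, 89, 83, 56, 53, 1, 3]
224 [-2, 4, 2, 51, 107, 111, 99, 50, 6, 2, -14]
227 [8, 6, 3, 10, 104, 100, 104, 40, -4, -6, -3]
230 [5, -6, 1, 5, 1, -1, 4, 2, 1, 4, -6]
233 [0, -3, -2, 3, -5, 0, -5, -5, 3, 3, 0]
```

View pics/c5.png

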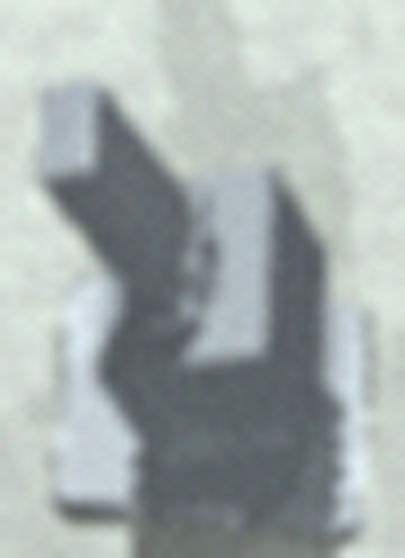

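View pics/c6.png

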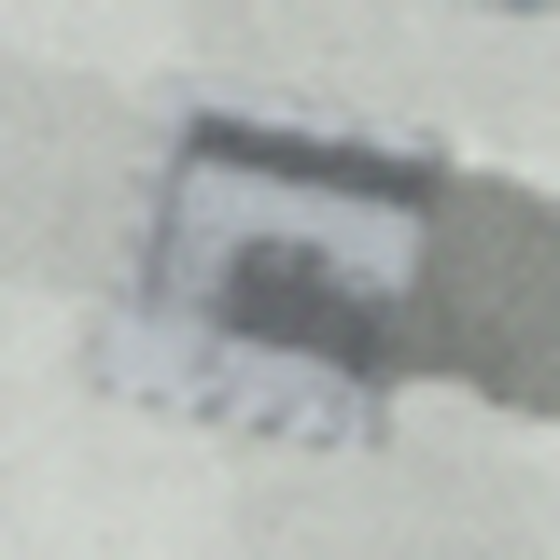

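```bash
cat > pinfit.py <<'E'
from h import *
from scipy.optimize import least_squares
np.set_printoptions(precision=3,suppress=True,linewidth=150)
def pinR(yaw,lean):
    x=np.array([np.cos(yaw),np.sin(yaw),0]);y=np.array([-np.sin(yaw),np.cos(yaw),0]);z=np.array([0,0,1.])
    pz=np.cos(lean)*z-np.sin(lean)*x; px=np.cross(y,pz); return np.stack([px,y,pz],1)
if __name__=='__main__':
    cl={n:np.load('pics/C_%s.npy'%n).reshape(-1,3) for n in('side','top')}
    H={n:c[(c[:,2]>72)&(c[:,2]<125)] for n,c in cl.items()}
    print({n:len(h) for n,h in H.items()}, {n:h.mean(0) for n,h in H.items()})
    def sdf(P,p):
        R=pinR(p[3],p[4]); q=(P-p[:3])@R-np.array([0,0,32]); d=abs(q)-[7,13,26]
        return np.linalg.norm(np.maximum(d,0),axis=1)+np.minimum(d.max(1),0)
    S=np.array([(42,90),(100,85),(98,175),(45,180)])/9+[350,290]-0.5
    L=[(-7,13,58),(7,13,58),(7,-13,58),(-7,-13,58)]
    def corners(p):
        R=pinR(p[3],p[4]); return np.array([proj('side',p[:3]+R@np.array(l))[:2] for l in L])
    def res(p,cams,wc=1.5):
        r=[sdf(H[n],p)/3 for n in cams]
        if wc: r.append(wc*(corners(p)-S).ravel())
        r.append([(p[2]-57)/1.0, (p[4]-0.47)/0.04]); return np.concatenate(r)
    p0=[600,-160,57,-0.25,0.47]; p0[:2]=H['side'].mean(0)[:2]+[14,0]
    for cams,wc in ((('side','top'),1.5),(('side',),1.5),(('top',),0),(('side',),0)):
        s=least_squares(lambda p:res(p,cams,wc),p0,loss='soft_l1'); print(cams,wc,s.x,s.cost)
        if wc: print((corners(s.x)-S).ravel())
    c=np.concatenate([cl['side'],cl['top']])
    # base yaw from top pixels
    for a,b in (((175,85),(445,150)),((90,375),(175,85)),((90,375),(375,445))):
        A,Bp=[ray('top',q[0]/14+358-.5,q[1]/14+200-.5,6) for q in(a,b)]; d=Bp-A; print(A,Bp,np.linalg.norm(d),np.degrees(np.arctan2(d[1],d[0])))
E
python3 pinfit.py
```

```text
{'side': 248, 'top': 89} {'side': array([ 529.219, -187.656,   95.389]), 'top': array([ 530.909, -182.307,   98.725])}
('side', 'top') 1.5 [ 546.65  -187.336   56.978   -0.244    0.475] 42.15823225338446
[-0.298 -1.006 -0.228 -1.934 -0.526 -0.983 -1.253 -0.087]
('side',) 1.5 [ 546.535 -187.224   56.699   -0.242    0.477] 21.97174760362087
[-0.454 -0.911 -0.394 -1.86  -0.663 -0.908 -1.381  0.01 ]
('top',) 0 [ 546.612 -188.794   57.545   -0.302    0.468] 17.542828290601594
('side',) 0 [ 546.54  -187.454   57.076   -0.267    0.488] 15.610345077680929
[ 597.691 -170.299    6.   ] [ 582.596 -227.834    6.   ] 59.48190066019263 -104.70038338529767
[ 535.471 -150.448    6.   ] [ 597.691 -170.299    6.   ] 65.30948030452696 -17.69572269728586
[ 535.471 -150.448    6.   ] [ 519.319 -210.979    6.   ] 62.64884873438028 -104.94049301412673
```

```bash
cat > mv.py <<'E'
import json,os
from h import *
from scipy.spatial.transform import Rotation as Ro
from ov import F,X,Y,Z,a
CF='cmd.json'
def load():
    if os.path.exists(CF):
        d=json.load(open(CF)); return np.array(d['p']),Ro.from_quat(d['q'])
    return np.array([242.694,575.958,231.281]),Ro.from_euler('xyz',[-3.14033,0,2.74283])
def rel(p,R):
    p0,R0=load(); return (R0.inv().apply(p-p0)/10).round(2).tolist(), (R0.inv()*R).as_rotvec().round(4).tolist()
def commit(d,rv):   # apply last row actually commanded
    p0,R0=load(); p=p0+R0.apply(np.array(d)*10); R=R0*Ro.from_rotvec(rv)
    json.dump({'p':p.tolist(),'q':R.as_quat().tolist()},open(CF,'w')); return p,R
def down(yaw): return Ro.from_euler('xyz',[np.pi,0,yaw])
def box(o,y,z): return F-X*o+Y*y+Z*z
def state():
    s=readout.sense(); p,R=load()
    print('t%.2f'%s['clock'],'pos',s['eef_pos'].round(1),'cmd',p.round(1),'rot',s['tcp_rot'].round(3),'cmdrot',R.as_euler('xyz').round(3),'F',s['contact_force'].round(1),'op %.3f'%s['opening'],'q',s['qpos'].round(2)); return s
E
python3 - <<'E'
from mv import *
np.set_printoptions(suppress=True)
R=down(a+np.pi/2)
for w in [(-20,240),(-20,155)]: print(w,box(w[0],0,w[1]),rel(box(w[0],0,w[1]),R))
E
```

```text
(-20, 240) [519.38810583 170.40931282 240.        ] ([-41.25, -26.63, -0.84], [-0.0012, 0.0006, 0.924])
(-20, 155) [519.38810583 170.40931282 155.        ] ([-41.25, -26.62, 7.66], [-0.0012, 0.0006, 0.924])
```

Call:
play_rows --rows '[[255, [-20, -13.3, -1.2], [0, 0, 0.46]], [255, [-41.2, -26.6, -0.8], [0, 0, 0.924]], [255, [-41.2, -26.6, -0.8], [0, 0, 0.924]], [255, [-41.2, -26.6, -0.8], [0, 0, 0.924]], [255, [-41.2, -26.6, -0.8], [0, 0, 0.924]], [255, [-41.2, -26.6, -0.8], [0, 0, 0.924]], [255, [-41.2, -26.6, -0.8], [0, 0, 0.924]], [255, [-41.2, -26.6, -0.8], [0, 0, 0.924]], [255, [-41.2, -26.6, -0.8], [0, 0, 0.924]], [255, [-41.2, -26.6, -0.8], [0, 0, 0.924]], [255, [-41.2, -26.6, -0.8], [0, 0, 0.924]], [255, [-41.2, -26.6, -0.8], [0, 0, 0.924]]]' --squeeze 40

```text
clock: 1.1
eef_pos: [520.2, 168.1, 239.2]
tcp_rot: [3.142, 0.001, 1.818]
contact_force: [0.8, 1.0, -1.0]
opening: -0.001
```

```bash
python3 - <<'E'
from mv import *
commit([-41.2,-26.6,-0.8],[0,0,0.924])
i,d=grab_frame('side'); save('s1',cv2.resize(i[60:300,200:520],None,fx=2.5,fy=2.5,interpolation=cv2.INTER_CUBIC))
state()
E
```

```text
t1.15 pos [522.9 164.8 239.3] cmd [519.1 170.9 239.6] rot [3.140e+00 3.000e-03 1.817e+00] cmdrot [-3.141e+00  1.000e-03  1.819e+00] F [ 2.  -3.4  0.5] op -0.000 q [ 0.3   0.23  1.79 -0.    1.12  0.06]
```

View pics/s1.png

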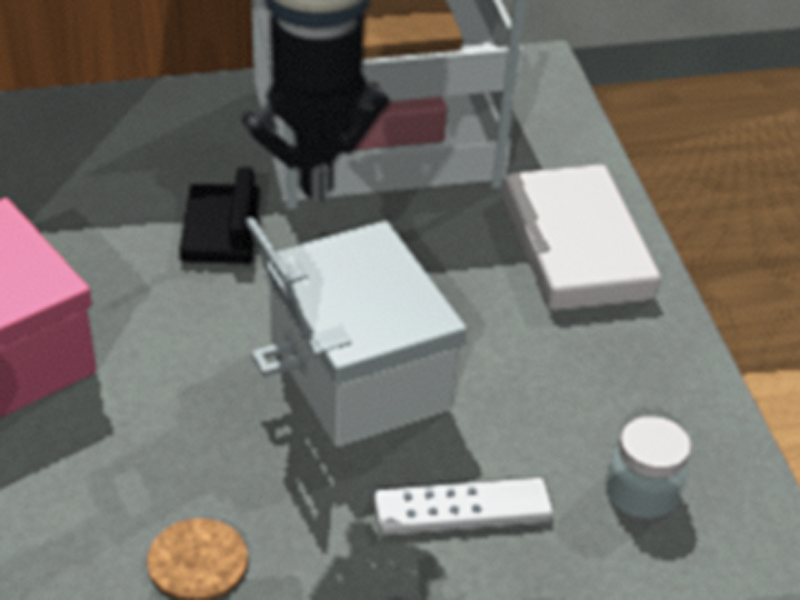

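Call:
play_rows --rows '[[255, [0, 0, 4.1], [0, 0, 0]], [255, [0, 0, 8.0], [0, 0, 0]], [255, [0, 0, 8.4], [0, 0, 0]], [255, [0, -1.0, 8.4], [0, 0, 0]], [255, [0, -2.0, 8.5], [0, 0, 0]], [255, [0, -3.0, 8.8], [0, 0, 0]], [255, [0, -4.0, 9.3], [0, 0, 0]], [255, [0, -4.8, 10.1], [0, 0, 0]], [255, [0, -5.4, 11.3], [0, 0, 0]], [255, [0, -5.8, 12.4], [0, 0, 0]], [255, [0, -6.2, 13.3], [0, 0, 0]], [255, [0, -6.5, 14.2], [0, 0, 0]]]'

```text
clock: 2.15
eef_pos: [455.4, 154.8, 97.0]
tcp_rot: [3.141, -0.0, 1.819]
contact_force: [0.1, 0.8, 0.5]
opening: 0.001
```

```bash
python3 - <<'E'
from mv import *
commit([0,-6.5,14.2],[0,0,0])
i,d=grab_frame('side'); save('s2',cv2.resize(i[80:260,240:480],None,fx=3.3,fy=3.3,interpolation=cv2.INTER_CUBIC))
state()
E
```

```text
t2.20 pos [454.1 154.3  95.4] cmd [456.  154.7  97.7] rot [-3.139  0.     1.819] cmdrot [-3.141e+00  1.000e-03  1.819e+00] F [-1.1 -0.7 -1.5] op -0.004 q [ 0.32  0.32  2.05 -0.    0.77  0.08]
```

View pics/s2.png

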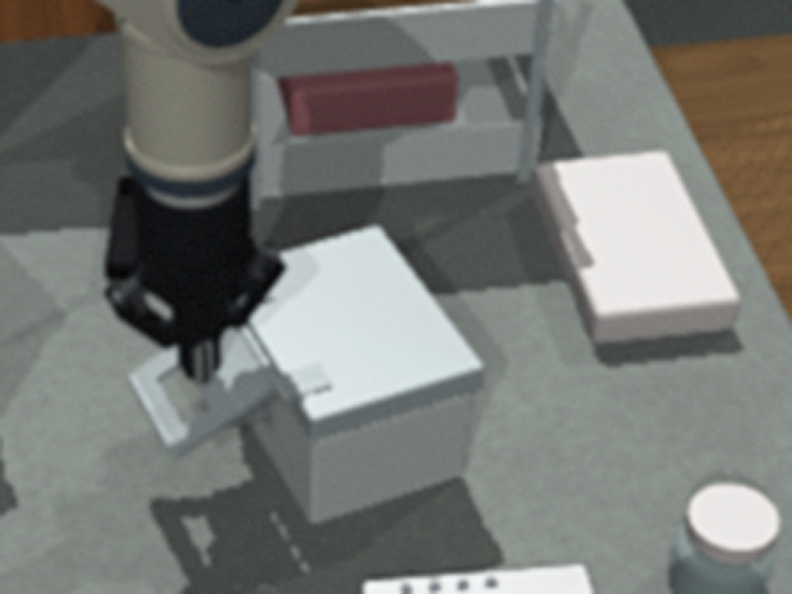

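Call:
play_rows --rows '[[255, [0, 0.3, 0.8], [0, 0, 0]], [255, [0, 0.7, 1.4], [0, 0, 0]], [255, [0, 1.1, 1.9], [0, 0, 0]], [255, [0, 1.5, 2.2], [0, 0, 0]], [255, [0, 1.8, 2.4], [0, 0, 0]], [255, [0, 2.1, 2.5], [0, 0, 0]], [255, [0, 2.3, 2.5], [0, 0, 0]], [255, [0, 2.4, 2.5], [0, 0, 0]], [255, [0, 2.4, 2.5], [0, 0, 0]]]'

```text
clock: 2.95
eef_pos: [475.6, 159.8, 71.9]
tcp_rot: [-3.133, 0.0, 1.819]
contact_force: [-15.6, -3.3, 13.5]
opening: -0.003
```

```bash
python3 - <<'E'
from mv import *
commit([0,2.4,2.5],[0,0,0])
i,d=grab_frame('side'); save('s3',cv2.resize(i[80:260,240:480],None,fx=3.3,fy=3.3,interpolation=cv2.INTER_CUBIC))
s=state(); print('F along in/lat', s['contact_force']@X, s['contact_force']@Y)
E
```

```text
t3.00 pos [475.6 159.8  71.8] cmd [479.3 160.6  72.6] rot [-3.134  0.     1.819] cmdrot [-3.141e+00  1.000e-03  1.819e+00] F [-15.3  -2.6  12.9] op 0.000 q [0.32 0.39 2.02 0.   0.75 0.07]
F along in/lat -15.490349820018059 1.232850630146919
```

View pics/s3.png

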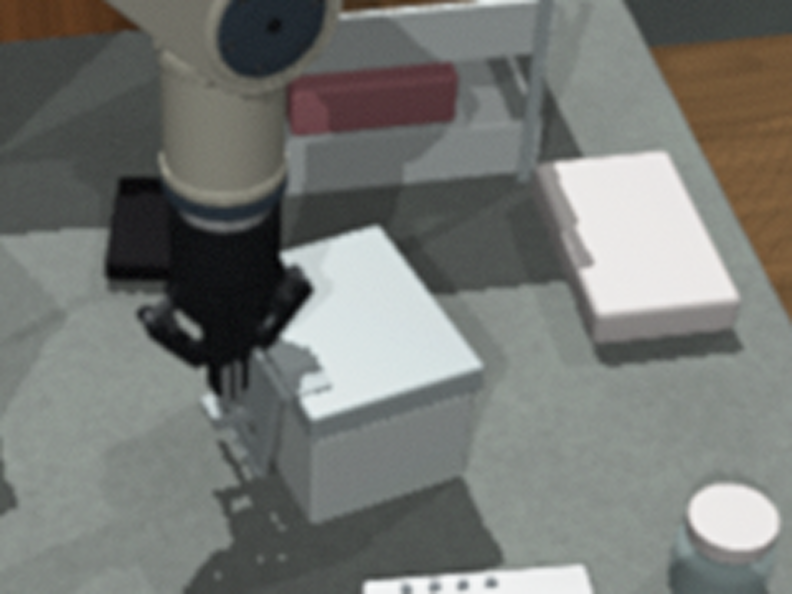

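```bash
python3 - <<'E'
from mv import *
from ov import view
i,d=grab_frame('side'); 
view('side',290,165,350,235,6.6,'o3',0,0.0,i)
view('side',290,165,350,235,6.6,'o4',0,0.6,i)
i,d=grab_frame('top'); save('t3',cv2.resize(i[190:280,200:300],None,fx=6,fy=6,interpolation=cv2.INTER_CUBIC))
E
```

```text
(no output)
```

View pics/o3.png

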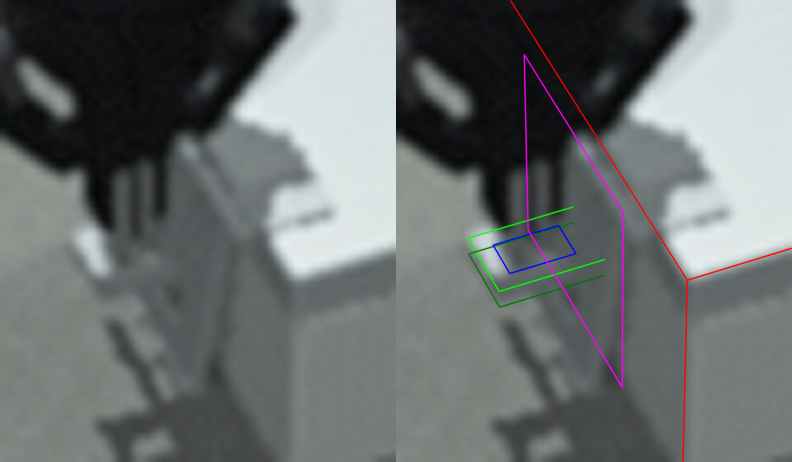

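View pics/o4.png

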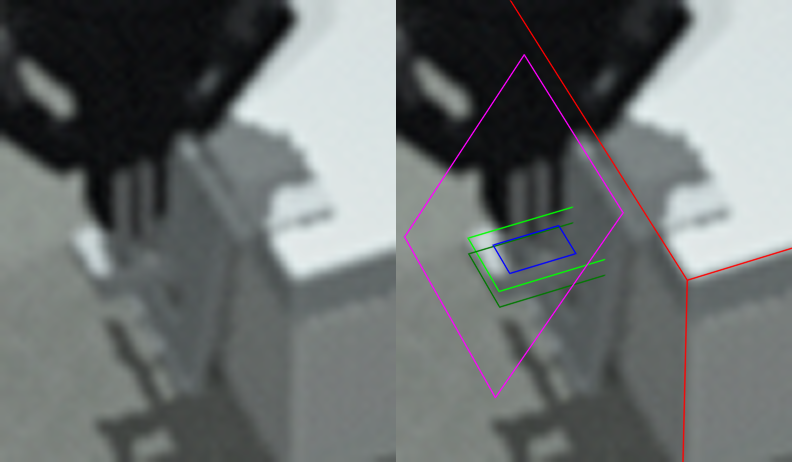

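View pics/t3.png

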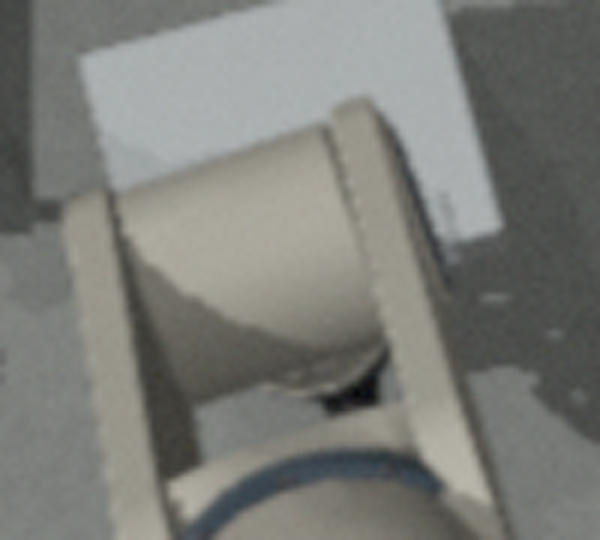

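```bash
python3 - <<'E'
from mv import *
i,d=grab_frame('side'); C=cloud('side',d)-F
xx=C@X; yy=C@Y; zz=C[...,2]
g=i.astype(int).sum(-1)
print('px rows 150..205: (-x=o, z) for dark gripper px')
for v in range(150,214,4):
    print(v,[ (int(-xx[v,u]),int(zz[v,u])) if g[v,u]<150 else '.' for u in range(292,340,3)])
E
```

```text
px rows 150..205: (-x=o, z) for dark gripper px
150 [(62, 234), (58, 237), (55, 244), (50, 245), (43, 245), '.', (33, 247), (25, 244), (21, 247), (13, 242), (3, 234), '.', '.', '.', '.', '.']
154 [(63, 224), (60, 231), (55, 233), (50, 236), (45, 238), (39, 236), (33, 236), (27, 236), (20, 233), (14, 234), (4, 225), (-111, 1), '.', '.', '.', '.']
158 [(63, 213), (60, 219), (56, 224), (50, 225), (44, 224), (39, 226), (34, 226), (27, 225), (21, 226), (12, 218), (2, 211), '.', '.', '.', '.', '.']
162 [(64, 201), (60, 208), (57, 215), (51, 214), (46, 216), (40, 216), (34, 215), (28, 215), (20, 211), (11, 205), (-5, 181), (-12, 180), '.', '.', '.', '.']
166 [(61, 183), (58, 191), (52, 190), (52, 204), (46, 205), (41, 206), (34, 205), (28, 205), (10, 178), (3, 175), (-5, 170), (-14, 164), (-22, 159), (-26, 165), '.', '.']
170 [(65, 180), (60, 181), (52, 176), (45, 176), (41, 180), (31, 172), (24, 169), (18, 169), (13, 173), (1, 160), (-11, 146), (-14, 152), (-19, 155), (-26, 154), '.', '.']
174 ['.', '.', (52, 166), (47, 168), (42, 170), (34, 166), (24, 158), (20, 162), (11, 155), (-3, 136)
[... 333 characters left out ...]
', '.']
186 [(70, 140), (62, 136), (54, 132), (46, 126), (40, 127), (33, 126), (24, 118), (19, 122), '.', '.', '.', '.', '.', '.', '.', '.']
190 ['.', '.', (55, 120), '.', (39, 113), (33, 113), (25, 108), (15, 100), '.', '.', '.', '.', '.', '.', '.', '.']
194 ['.', '.', '.', '.', (39, 97), '.', (25, 94), (16, 88), '.', '.', '.', '.', '.', '.', '.', '.']
198 ['.', '.', '.', '.', '.', '.', (25, 81), '.', '.', '.', '.', '.', '.', '.', '.', '.']
202 ['.', '.', '.', '.', '.', '.', '.', '.', '.', '.', '.', '.', '.', '.', '.', '.']
206 ['.', '.', '.', '.', '.', '.', '.', '.', '.', '.', '.', '.', '.', '.', '.', '.']
210 ['.', '.', '.', '.', '.', '.', '.', '.', '.', '.', '.', '.', '.', '.', '.', '.']
```

Call:
play_rows --rows '[[255, [0, -3, -0.5], [0, 0, 0]], [255, [0, -4, -2], [0, 0, 0.12]], [255, [0, -4, -2], [0, 0, 1.571]], [255, [0, -4, -2], [0, 0, 1.571]], [255, [0, -4, -2], [0, 0, 1.571]], [255, [0, -4, -2], [0, 0, 1.571]], [255, [0, -4, -2], [0, 0, 1.571]], [255, [0, -4, -2], [0, 0, 1.571]], [255, [0, -4, -2], [0, 0, 1.571]], [255, [0, -4, -2], [0, 0, 1.571]], [255, [0, -4, -2], [0, 0, 1.571]], [255, [0, -4, -2], [0, 0, 1.571]]]'

```text
clock: 4.15
eef_pos: [441.2, 151.1, 92.5]
tcp_rot: [3.141, -0.001, 0.443]
contact_force: [0.3, -0.0, -0.3]
opening: 0.001
```

Call:
play_rows --rows '[[255, [0, 0, 0], [0, 0, 0]], [255, [0, 0, 0], [0, 0, 0]]]'

```text
clock: 4.32
eef_pos: [441.0, 151.1, 92.5]
tcp_rot: [3.142, -0.001, 0.453]
contact_force: [0.5, 0.9, 0.4]
opening: 0.004
```

```bash
python3 - <<'E'
from mv import *
commit([0,-4,-2],[0,0,1.571]); state()
i,d=grab_frame('side'); save('s4',cv2.resize(i[80:260,240:480],None,fx=3.3,fy=3.3,interpolation=cv2.INTER_CUBIC))
E
```

```text
t4.32 pos [441.  151.1  92.5] cmd [440.5 150.8  92.7] rot [ 3.142e+00 -1.000e-03  4.530e-01] cmdrot [3.141e+00 1.000e-03 2.480e-01] F [0.5 0.9 0.4] op 0.004 q [ 0.33  0.31  2.08 -0.    0.75  1.44]
```

View pics/s4.png

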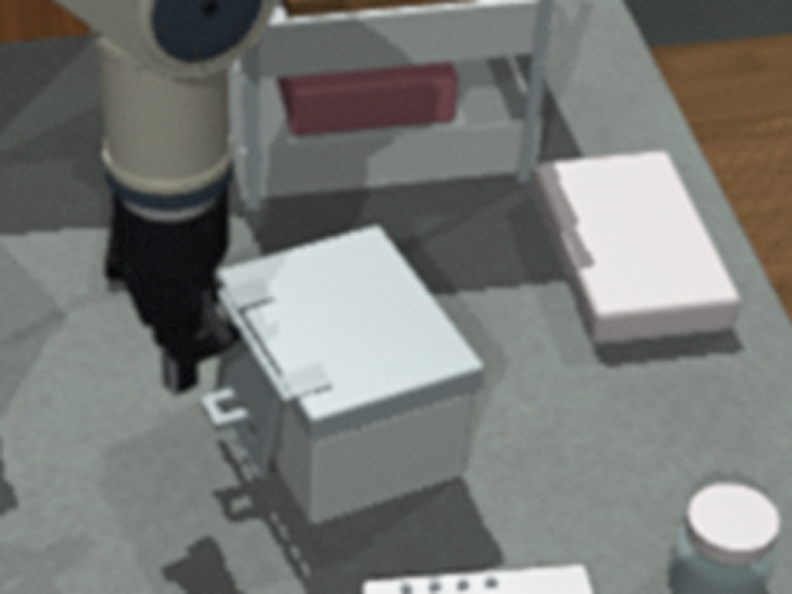

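```bash
python3 - <<'E'
from mv import *
p,_=load(); R=down(0.450); json.dump({'p':p.tolist(),'q':R.as_quat().tolist()},open(CF,'w'))
Rt=down(a)*Ro.from_euler('y',0.25)
for c,z in [(45,80),(35,74),(25,72),(20,72),(15,72)]: print(c,z,rel(box(c,0,z),Rt))
E
```

```text
45 80 ([1.59, 0.36, 1.27], [-0.0252, 0.2491, 0.2009])
35 74 ([2.57, 0.56, 1.87], [-0.0252, 0.2491, 0.2009])
25 72 ([3.55, 0.76, 2.07], [-0.0252, 0.2491, 0.2009])
20 72 ([4.04, 0.86, 2.07], [-0.0252, 0.2491, 0.2009])
15 72 ([4.53, 0.96, 2.07], [-0.0252, 0.2491, 0.2009])
```

Call:
play_rows --rows '[[255, [0.8, 0.2, 0.6], [-0.013, 0.125, 0.1]], [255, [1.2, 0.3, 1.0], [-0.02, 0.19, 0.15]], [255, [1.6, 0.36, 1.3], [-0.025, 0.249, 0.2]], [255, [2.1, 0.46, 1.6], [-0.025, 0.249, 0.2]], [255, [2.6, 0.56, 1.9], [-0.025, 0.249, 0.2]], [255, [3.1, 0.66, 2.0], [-0.025, 0.249, 0.2]], [255, [3.5, 0.74, 2.07], [-0.025, 0.249, 0.2]], [255, [3.8, 0.8, 2.07], [-0.025, 0.249, 0.2]], [255, [4.0, 0.85, 2.07], [-0.025, 0.249, 0.2]], [255, [4.0, 0.85, 2.07], [-0.025, 0.249, 0.2]]]'

```text
clock: 5.2
eef_pos: [481.0, 160.8, 71.6]
tcp_rot: [3.142, -0.25, 0.248]
contact_force: [-0.2, -0.0, 0.3]
opening: -0.002
```

```bash
python3 - <<'E'
from mv import *
from ov import view
commit([4.0,0.85,2.07],[-0.025,0.249,0.2])
i,d=grab_frame('side'); s=state(); print('in',s['contact_force']@X, 'o of tip',(F-s['eef_pos'])@X)
view('side',290,165,350,235,6.6,'o5',0,0.0,i)
E
```

```text
t5.25 pos [480.7 160.7  71.6] cmd [480.2 160.6  72. ] rot [-3.142 -0.25   0.248] cmdrot [-3.141 -0.25   0.249] F [ 0.  -0.5  0.1] op -0.001 q [ 0.33  0.31  2.19 -0.06  0.39  1.71]
in -0.07690556319102004 o of tip 19.85968556341349
```

View pics/o5.png

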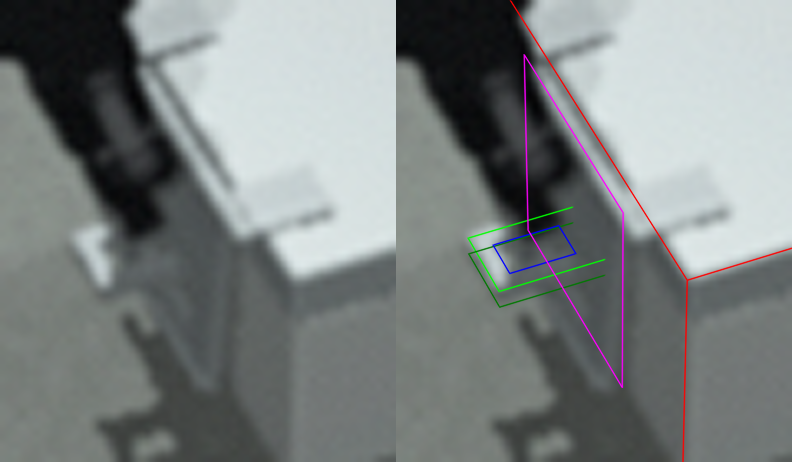

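Call:
play_rows --rows '[[255, [0.3, 0, 0.07], [0, 0, 0]], [255, [0.5, 0, 0.12], [0, 0, 0]], [255, [0.6, 0, 0.15], [0, 0, 0]], [255, [0.7, 0, 0.18], [0, 0, 0]], [255, [0.7, 0, 0.18], [0, 0, 0]]]'

```text
clock: 5.67
eef_pos: [484.2, 161.4, 70.5]
tcp_rot: [3.141, -0.243, 0.248]
contact_force: [-11.8, -2.2, 7.1]
opening: 0.001
```

```bash
python3 - <<'E'
from mv import *
from ov import view
commit([.7,0,.18],[0,0,0])
i,d=grab_frame('side'); s=state(); print('in',s['contact_force']@X, 'o of tip',(F-s['eef_pos'])@X)
view('side',290,165,350,235,6.6,'o6',0,0.0,i)
E
```

```text
t5.72 pos [484.2 161.4  70.5] cmd [487.2 162.3  72. ] rot [ 3.141 -0.244  0.248] cmdrot [-3.141 -0.25   0.249] F [-11.9  -2.6   7.8] op 0.001 q [ 0.33  0.32  2.18 -0.05  0.4   1.7 ]
in -12.145078905359071 o of tip 16.328390879084143
```

View pics/o6.png

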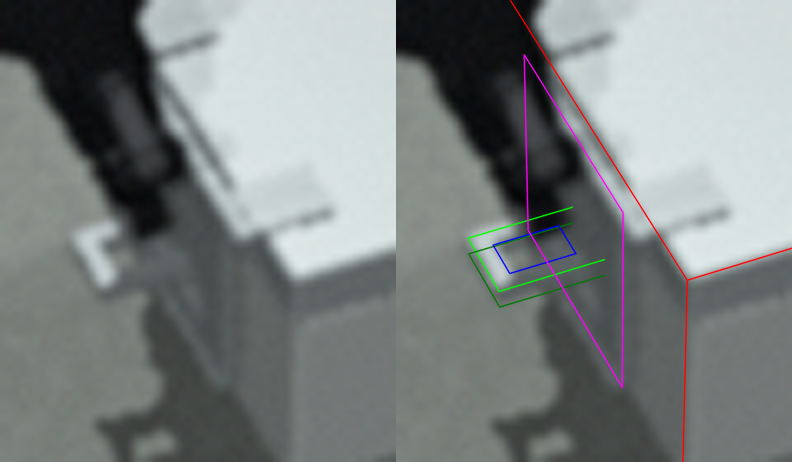

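Call:
play_rows --rows '[[255, [-2, 0, -0.5], [0, 0, 0]], [200, [-5, 0, -1.3], [0, 0, 0]], [100, [-7, 0, -5], [0, 0, 0]], [0, [-9, 0, -8.5], [0, 0, 0]], [0, [-10, 0, -12], [0, 0, 0]], [0, [-10, 0, -15], [0, 0, 0]], [0, [-10, 0, -15], [0, 0, 0]]]'

```text
clock: 6.3
eef_pos: [358.8, 130.3, 197.4]
tcp_rot: [-3.14, -0.259, 0.248]
contact_force: [1.8, 0.9, 1.1]
opening: 0.845
```

```bash
python3 - <<'E'
from mv import *
from ov import view
commit([-10,0,-15],[0,0,0])
i,d=grab_frame('side'); np.savez('pics/side1.npz',i=i,d=d); s=state()
view('side',290,165,350,235,6.6,'o7',0,0.0,i)
i,d=grab_frame('top'); np.savez('pics/top1.npz',i=i,d=d); view('top',205,180,290,265,4.6,'o8',0,0,i)
E
```

```text
t6.35 pos [359.1 130.3 195.5] cmd [357.4 129.3 192.6] rot [-3.14  -0.258  0.248] cmdrot [-3.141 -0.25   0.249] F [ 0.5  0.5 -0.5] op 0.924 q [ 0.37 -0.14  2.31 -0.05  0.71  1.73]
```

View pics/o7.png

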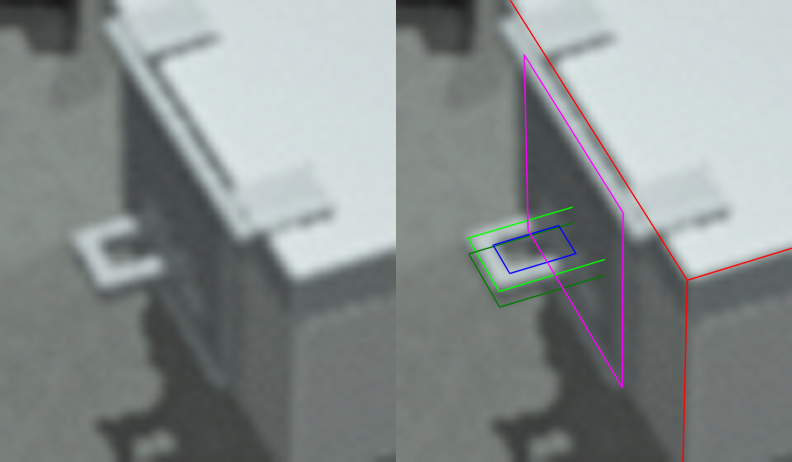

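View pics/o8.png

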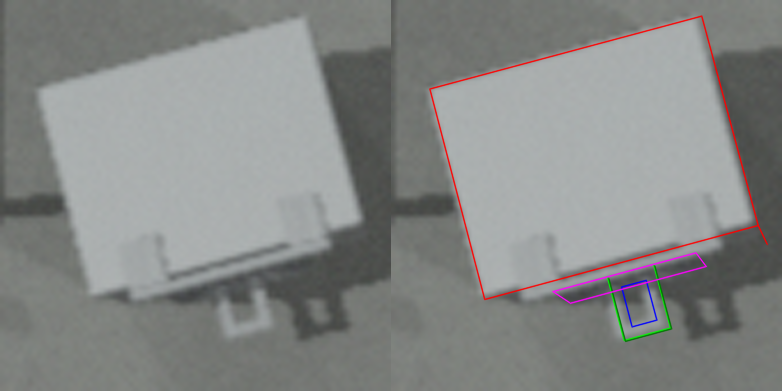

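```bash
cat > loopfit.py <<'E'
from mv import *
from scipy.optimize import minimize
from scipy.ndimage import gaussian_filter
def frame(dx,dy,yw):
    Xr=np.array([np.cos(a+yw),np.sin(a+yw),0]);Yr=np.array([-np.sin(a+yw),np.cos(a+yw),0])
    ctr=F+X*67
    return lambda x,y,z: ctr+X*dx+Y*dy+Xr*(x-67)+Yr*y+np.array([0,0,z])
def mask(n,polys,roi,ss=8,blur=0.6):
    x0,y0,x1,y1=roi; m=np.zeros(((y1-y0)*ss,(x1-x0)*ss),np.float32)
    for P,val in polys:
        q=np.array([(proj(n,p)[:2]+0.5-[x0,y0])*ss-0.5 for p in P]); cv2.fillPoly(m,[np.round(q*16).astype(np.int32)],val,shift=4)
    m=cv2.resize(m,(x1-x0,y1-y0),interpolation=cv2.INTER_AREA); return gaussian_filter(m,blur)
def ncc(A,Bm,w=None):
    A=A-A.mean();Bm=Bm-Bm.mean(); return (A*Bm).sum()/np.sqrt((A*A).sum()*(Bm*Bm).sum())
def looppolys(f,off):
    P=[]
    for z,v in((52,0.35),(60,1.0)):   # underside/sides then top
        P.append(([f(-12,off-15,z),f(-41.5,off-15,z),f(-41.5,off+15,z),f(-12,off+15,z)],v))
        P.append(([f(-12,off-8,z),f(-34.5,off-8,z),f(-34.5,off+8,z),f(-12,off+8,z)],0.0))
    return P[2:]
if __name__=='__main__':
  for n,lr in (('side',(298,190,322,212)),('top',(248,236,270,258))):
    g=np.load('pics/%s1.npz'%n)['i'].astype(float).mean(-1)
    for k in ('loop','lid'):
        if k=='loop':
            roi=lr; fn=lambda p:-ncc(g[roi[1]:roi[3],roi[0]:roi[2]],mask(n,looppolys(frame(p[0],0,0),p[1]),roi))
            p0=[0,1.]
        else:
            roi=(300,140,400,225) if n=='side' else (205,178,292,250)
            fn=lambda p:-ncc(g[roi[1]:roi[3],roi[0]:roi[2]],mask(n,[([frame(p[0],p[1],p[2])(x,y,114) for x,y in((0,-86),(0,86),(134,86),(134,-86))],1.)],roi))
            p0=[0,0.,0.]
        s=minimize(fn,p0,method='Nelder-Mead',options=dict(initial_simplex=np.array([p0]+[np.array(p0)+e for e in (np.eye(len(p0))*([3,3] if k=='loop' else [3,3,.03]))]),xatol=.01,fatol=1e-5))
        print(n,k,s.x.round(3),-s.fun)
E
python3 loopfit.py
```

```text
side loop [-0.091  2.794] 0.6794064845673129
side lid [-0.926 -0.624  0.01 ] 0.9023431532740512
top loop [0.164 3.96 ] 0.4927176974508148
top lid [1.603 2.731 0.007] 0.9074949960317887
```

```bash
python3 - <<'E'
from mv import *
from pinfit import pinR
np.set_printoptions(precision=1,suppress=True)
print('orange corners',[ray('top',u,v,114) for u,v in((376,268),(439,268),(439,318),(376,318))])
P0=np.array([546.6,-187.6,57]); M=pinR(-0.255,0.475)
R=Ro.from_matrix(np.stack([M[:,0],-M[:,1],-M[:,2]],1)); print(R.as_euler('xyz'))
for h in(140,110,23): print(h,P0+M[:,2]*h,rel(P0+M[:,2]*h,R))
E
```

```text
orange corners [array([ 405.6, -172.1,  114. ]), array([ 402.3, -348.2,  114. ]), array([ 263.7, -343.1,  114. ]), array([ 267.1, -168.2,  114. ])]
[ 3.1 -0.5 -0.3]
140 [ 484.6 -171.4  181.5] ([4.5, 32.28, 2.29], [-0.1791, 0.2204, 0.4722])
110 [ 497.9 -174.9  154.8] ([5.0, 32.95, 5.17], [-0.1791, 0.2204, 0.4722])
23 [ 536.4 -184.9   77.5] ([6.47, 34.87, 13.53], [-0.1791, 0.2204, 0.4722])
```

Call:
play_rows --rows '[[0, [2, 4, -1], [-0.02, 0.03, 0.06]], [0, [4.5, 12, -1], [-0.06, 0.08, 0.17]], [0, [4.5, 20, 0], [-0.12, 0.15, 0.32]], [0, [4.5, 32.3, 2.3], [-0.179, 0.22, 0.472]], [0, [4.5, 32.3, 2.3], [-0.179, 0.22, 0.472]], [0, [4.5, 32.3, 2.3], [-0.179, 0.22, 0.472]], [0, [4.5, 32.3, 2.3], [-0.179, 0.22, 0.472]], [0, [4.5, 32.3, 2.3], [-0.179, 0.22, 0.472]], [0, [4.5, 32.3, 2.3], [-0.179, 0.22, 0.472]], [0, [4.5, 32.3, 2.3], [-0.179, 0.22, 0.472]], [0, [4.5, 32.3, 2.3], [-0.179, 0.22, 0.472]]]'

```text
clock: 7.32
eef_pos: [483.7, -172.5, 178.8]
tcp_rot: [-3.141, -0.471, -0.259]
contact_force: [-0.3, 0.8, -0.7]
opening: 0.998
```

```bash
python3 - <<'E'
from mv import *
commit([4.5, 32.3, 2.3], [-0.179, 0.22, 0.472])
i,d=grab_frame('side'); s=state(); save('s5',cv2.resize(i[230:390,280:480],None,fx=4,fy=4,interpolation=cv2.INTER_CUBIC))
E
```

```text
t7.37 pos [ 483.4 -171.5  179.1] cmd [ 484.7 -171.6  181.4] rot [-3.141 -0.471 -0.258] cmdrot [ 3.142 -0.475 -0.255] F [ 1.1 -0.1 -0.4] op 1.001 q [-0.38  0.06  2.25  0.16  0.37  1.31]
```

View pics/s5.png

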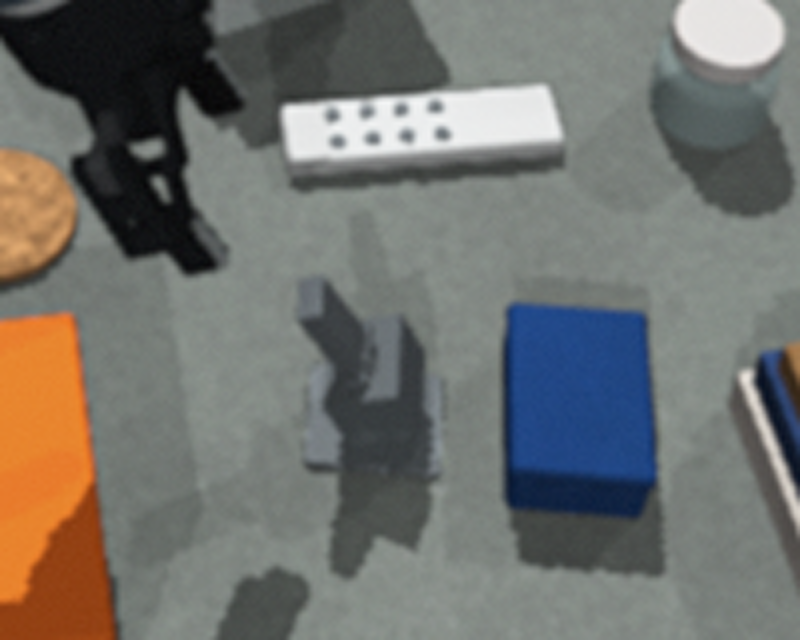

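Call:
play_rows --rows '[[0, [0, 0, 3], [0, 0, 0]], [0, [0, 0, 6], [0, 0, 0]], [0, [0, 0, 7.5], [0, 0, 0]], [0, [0, 0, 8], [0, 0, 0]], [0, [0, 0, 8], [0, 0, 0]]]'

```text
clock: 7.78
eef_pos: [519.0, -179.3, 108.2]
tcp_rot: [-3.141, -0.471, -0.255]
contact_force: [-0.0, 0.7, 0.1]
opening: 1.005
```

```bash
python3 - <<'E'
from mv import *
commit([0,0,8], [0,0,0])
i,d=grab_frame('side'); s=state(); save('s6',cv2.resize(i[260:360,320:420],None,fx=6,fy=6,interpolation=cv2.INTER_CUBIC))
E
```

```text
t7.83 pos [ 519.2 -179.5  109.3] cmd [ 520.1 -180.8  110.2] rot [-3.141 -0.473 -0.255] cmdrot [ 3.142 -0.475 -0.255] F [-0.1 -1.2  0.2] op 1.001 q [-0.37  0.25  2.24  0.29  0.18  1.19]
```

View pics/s6.png

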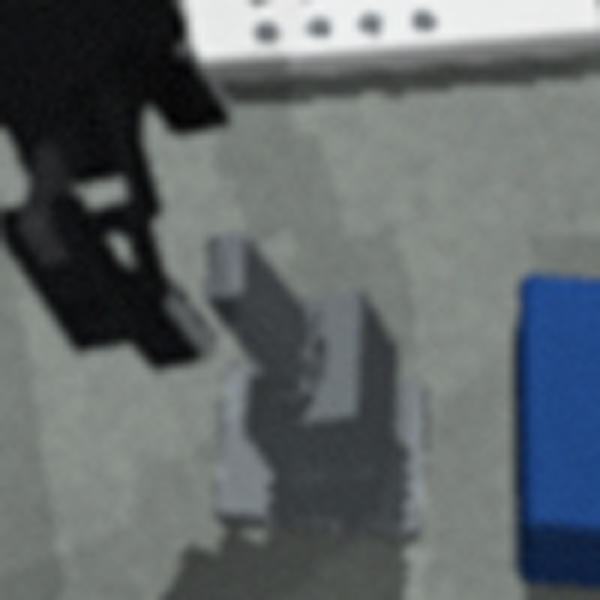

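Call:
play_rows --rows '[[0, [0, 0, 1.5], [0, 0, 0]], [0, [0, 0, 3], [0, 0, 0]], [0, [0, 0, 3.7], [0, 0, 0]], [0, [0, 0, 3.7], [0, 0, 0]], [0, [0, 0, 3.7], [0, 0, 0]]]'

```text
clock: 8.25
eef_pos: [536.1, -184.6, 77.8]
tcp_rot: [-3.141, -0.475, -0.256]
contact_force: [0.1, -0.3, 1.2]
opening: 1.002
```

```bash
python3 - <<'E'
from mv import *
commit([0,0,3.7], [0,0,0])
i,d=grab_frame('side'); s=state(); save('s7',cv2.resize(i[260:360,320:420],None,fx=6,fy=6,interpolation=cv2.INTER_CUBIC))
E
```

```text
t8.30 pos [ 536.1 -184.7   78. ] cmd [ 536.5 -185.1   77.3] rot [-3.142 -0.476 -0.256] cmdrot [ 3.142 -0.475 -0.255] F [-0.8  0.4 -0.2] op 1.001 q [-0.36  0.34  2.22  0.45  0.11  1.02]
```

View pics/s7.png

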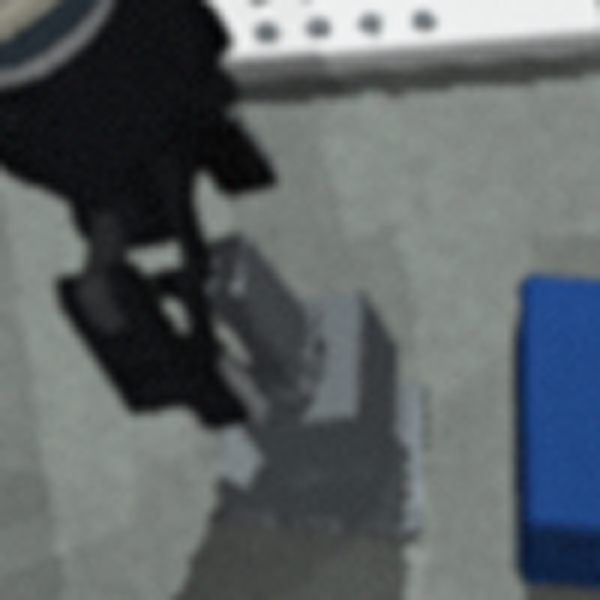

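Call:
play_rows --rows '[[255, [0, 0, 0], [0, 0, 0]], [255, [0, 0, 0], [0, 0, 0]], [255, [0, 0, 0], [0, 0, 0]], [255, [0, 0, 0], [0, 0, 0]], [255, [0, 0, 0], [0, 0, 0]], [255, [0, 0, 0], [0, 0, 0]], [255, [0, 0, 0], [0, 0, 0]], [255, [0, 0, 0], [0, 0, 0]]]' --squeeze 45

```text
clock: 8.97
eef_pos: [536.1, -185.0, 77.2]
tcp_rot: [-3.142, -0.475, -0.256]
contact_force: [-3.9, 1.1, 6.1]
opening: 0.298
```

```bash
python3 - <<'E'
from mv import *
i,d=grab_frame('side'); s=state(); save('s8',cv2.resize(i[260:360,320:420],None,fx=6,fy=6,interpolation=cv2.INTER_CUBIC))
E
```

```text
t9.02 pos [ 536.1 -185.    77.2] cmd [ 536.5 -185.1   77.3] rot [ 3.142 -0.475 -0.256] cmdrot [ 3.142 -0.475 -0.255] F [-2.9 -0.1  6.3] op 0.300 q [-0.37  0.34  2.22  0.46  0.11  1.02]
```

View pics/s8.png

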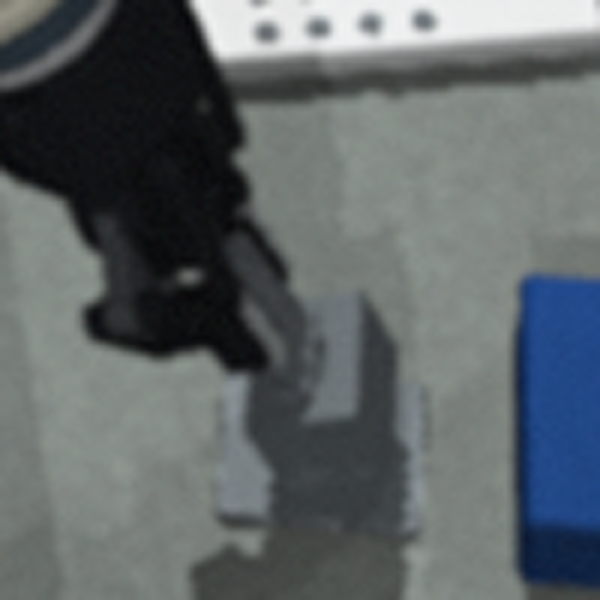

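Call:
play_rows --rows '[[255, [0, 0, -0.5], [0, 0, 0]], [255, [0, 0, -1.2], [0, 0, 0]], [255, [0, 0, -2.0], [0, 0, 0]], [255, [0, 0, -2.8], [0, 0, 0]], [255, [0, 0, -3.6], [0, 0, 0]], [255, [0, 0, -4.6], [0, 0, 0]], [255, [0, 0, -5.8], [0, 0, 0]], [255, [0, 0, -7.0], [0, 0, 0]], [255, [0, 0, -8.0], [0, 0, 0]], [255, [0, 0, -8.0], [0, 0, 0]]]'

```text
clock: 9.85
eef_pos: [500.6, -175.8, 149.4]
tcp_rot: [3.141, -0.476, -0.256]
contact_force: [0.6, 0.9, -2.0]
opening: 0.295
```

```bash
python3 - <<'E'
from mv import *
commit([0,0,-8], [0,0,0])
i,d=grab_frame('side'); s=state(); save('s9',cv2.resize(i[220:360,290:430],None,fx=5,fy=5,interpolation=cv2.INTER_CUBIC))
E
```

```text
t9.90 pos [ 500.8 -175.8  148.8] cmd [ 501.1 -175.8  148.5] rot [ 3.141 -0.476 -0.256] cmdrot [ 3.142 -0.475 -0.255] F [ 0.2  0.1 -1.7] op 0.296 q [-0.38  0.14  2.25  0.2   0.28  1.27]
```

View pics/s9.png

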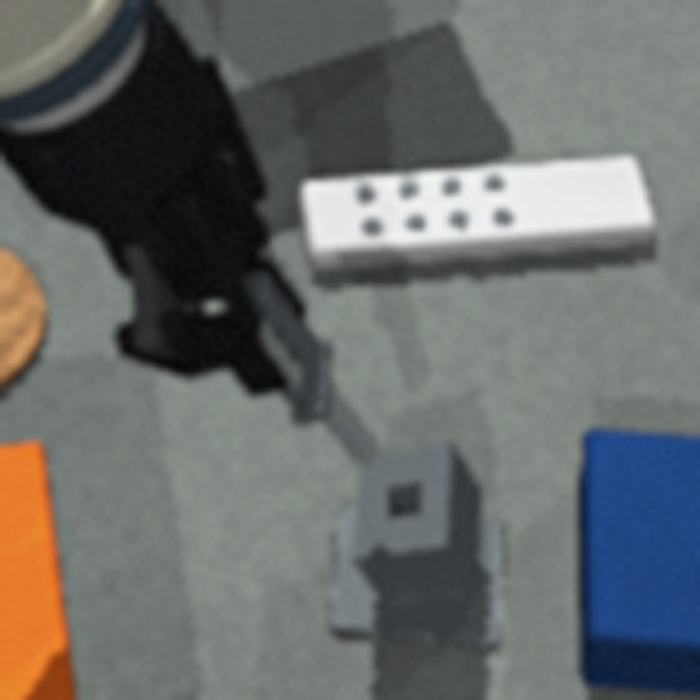

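```bash
python3 - <<'E'
from mv import *
R=down(a)
for o,z in((24,210),(24,165)): print(box(o,3.4,z),rel(box(o,3.4,z),R))
E
```

```text
[475.89968983 162.90480261 210.        ] ([-6.95, -32.15, -10.49], [0.1193, -0.4645, -0.4932])
[475.89968983 162.90480261 165.        ] ([-9.01, -32.15, -6.49], [0.1193, -0.4645, -0.4932])
```

Call:
play_rows --rows '[[255, [-1.2, -1, -3], [0.01, -0.04, -0.05]], [255, [-3.5, -4, -5.5], [0.03, -0.12, -0.13]], [255, [-5, -8, -7.5], [0.06, -0.22, -0.23]], [255, [-7, -32.2, -10.5], [0.119, -0.465, -0.493]], [255, [-7, -32.2, -10.5], [0.119, -0.465, -0.493]], [255, [-7, -32.2, -10.5], [0.119, -0.465, -0.493]], [255, [-7, -32.2, -10.5], [0.119, -0.465, -0.493]], [255, [-7, -32.2, -10.5], [0.119, -0.465, -0.493]], [255, [-7, -32.2, -10.5], [0.119, -0.465, -0.493]], [255, [-7, -32.2, -10.5], [0.119, -0.465, -0.493]], [255, [-7, -32.2, -10.5], [0.119, -0.465, -0.493]], [255, [-7, -32.2, -10.5], [0.119, -0.465, -0.493]]]'

```text
clock: 10.9
eef_pos: [475.2, 163.8, 208.5]
tcp_rot: [3.141, 0.002, 0.248]
contact_force: [-0.7, -1.0, -2.5]
opening: 0.302
```

Call:
play_rows --rows '[[255, [0, 0, 0], [0, 0, 0]], [255, [0, 0, 0], [0, 0, 0]], [255, [0, 0, 0], [0, 0, 0]]]'

```text
clock: 11.15
eef_pos: [475.6, 162.5, 209.3]
tcp_rot: [3.141, 0.001, 0.245]
contact_force: [0.4, -0.4, -2.7]
opening: 0.297
```

```bash
python3 - <<'E'
from mv import *
commit([-7, -32.2, -10.5], [0.119, -0.465, -0.493])
state()
i,d=grab_frame('side'); np.savez('pics/side2.npz',i=i,d=d); s=state(); save('s10',cv2.resize(i[120:240,270:390],None,fx=5,fy=5,interpolation=cv2.INTER_CUBIC))
E
```

```text
t11.15 pos [475.6 162.5 209.3] cmd [475.6 163.5 209.9] rot [3.141e+00 1.000e-03 2.450e-01] cmdrot [3.141e+00 1.000e-03 2.480e-01] F [ 0.4 -0.4 -2.7] op 0.297 q [ 0.33  0.19  1.91 -0.    1.04  1.65]
t11.20 pos [475.6 162.6 209.4] cmd [475.6 163.5 209.9] rot [3.141e+00 1.000e-03 2.450e-01] cmdrot [3.141e+00 1.000e-03 2.480e-01] F [-0.2  0.1 -1.2] op 0.295 q [ 0.33  0.19  1.91 -0.    1.04  1.65]
```

View pics/s10.png

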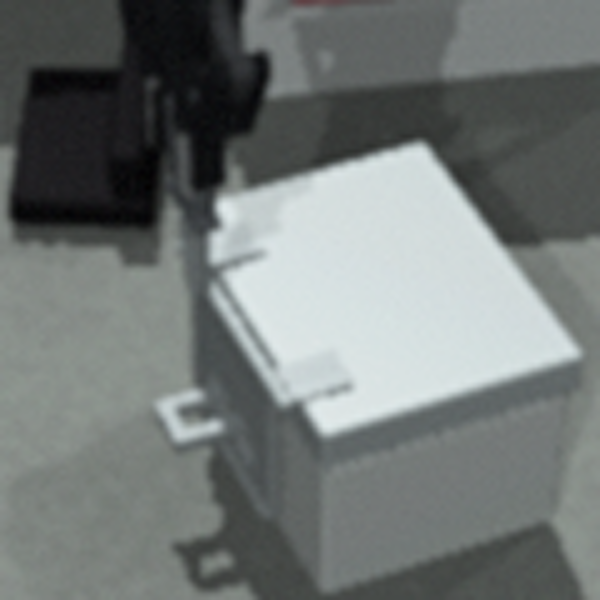

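```bash
cat > pinov.py <<'E'
from mv import *
def cyl(o,R,r,z,k=24): 
    t=np.linspace(0,2*np.pi,k,endpoint=False); return [o+R@np.array([r*np.cos(q),r*np.sin(q),z]) for q in t]
def overlay(n,im,x0,y0,x1,y1,s,name,o,Rp,off=3.4,gain=1.6):
    i=np.clip(im[y0:y1,x0:x1].astype(float)*gain,0,255).astype(np.uint8)
    i=cv2.resize(i,None,fx=s,fy=s,interpolation=cv2.INTER_CUBIC); raw=i.copy()
    def d(Ps,col,c=True):
        q=np.array([(proj(n,P)[:2]+0.5-[x0,y0])*s-0.5 for P in Ps]); cv2.polylines(i,[np.round(q*8).astype(np.int32)],c,col,1,cv2.LINE_AA,3)
    d(cyl(o,Rp,6,0),(255,255,0)); d(cyl(o,Rp,4.5,-48),(255,255,0)); d(cyl(o,Rp,6,-46),(255,255,0))
    for z in(0,6): d([o+Rp@np.array(v) for v in((7,18,z),(-7,18,z),(-7,-18,z),(7,-18,z))],(255,0,0))
    d([o+Rp@np.array(v) for v in((0,0,58),(0,0,-48))],(0,255,255),False)
    for y in(15,8):
        xo=-41.5 if y==15 else -34.5
        d([B(-8.5,off-y,60),B(xo,off-y,60),B(xo,off+y,60),B(-8.5,off+y,60)],(0,255,0),False)
    save(name,np.hstack([raw,i]))
from ov import B
def pinpose(s,h=23,tilt=0.0):
    R=Ro.from_euler('xyz',s['tcp_rot']).as_matrix()
    Rp=np.stack([R[:,0],-R[:,1],-R[:,2]],1)
    o=s['eef_pos']-Rp[:,2]*h
    return o,Rp
E
python3 - <<'E'
from pinov import *
s=readout.sense(); o,Rp=pinpose(s)
im=np.load('pics/side2.npz')['i']
overlay('side',im,290,140,340,220,7.5,'p1',o,Rp)
i,d=grab_frame('top'); np.savez('pics/top2.npz',i=i,d=d); save('t10',cv2.resize(i[180:280,200:300],None,fx=6,fy=6,interpolation=cv2.INTER_CUBIC))
E
```

```text
(no output)
```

View pics/p1.png

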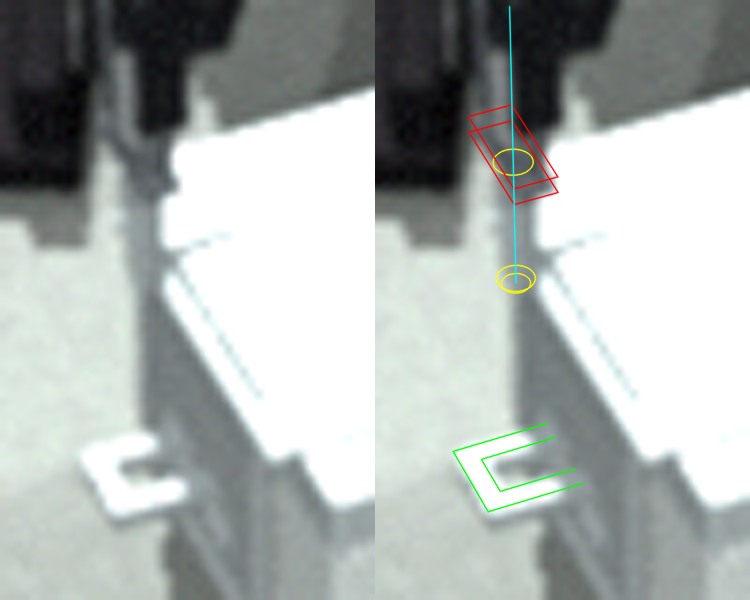

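View pics/t10.png

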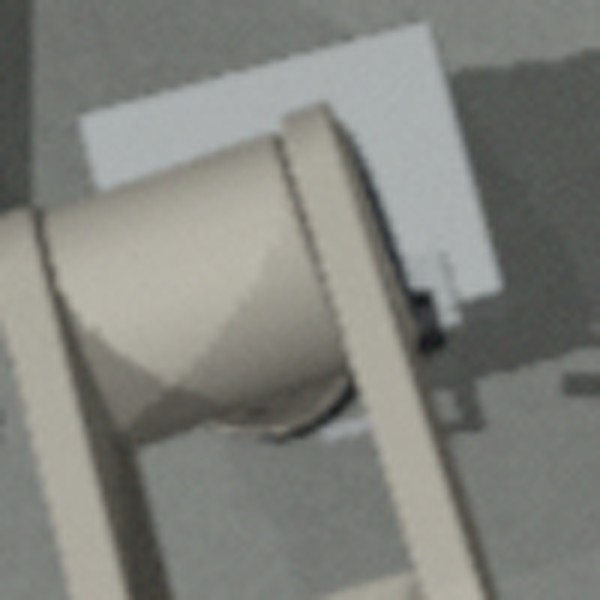

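```bash
python3 - <<'E'
from pinov import *
im=np.load('pics/side1.npz')['i']; n='side'
x0,y0,x1,y1,s=297,192,324,216,14
outs=[]
for off in (None,0,3.0):
    c=im[y0:y1,x0:x1].astype(float); c=np.clip((c-c.min())/(c.max()-c.min())*255,0,255).astype(np.uint8)
    i=cv2.resize(c,None,fx=s,fy=s,interpolation=cv2.INTER_NEAREST)
    if off is not None:
        for z,col in((60,(0,255,0)),(52,(255,0,0))):
          for y,xo in((15,-41.5),(8,-34.5)):
            q=np.array([(proj(n,P)[:2]+0.5-[x0,y0])*s-0.5 for P in [B(-8.5,off-y,z),B(xo,off-y,z),B(xo,off+y,z),B(-8.5,off+y,z)]]); cv2.polylines(i,[np.round(q*8).astype(np.int32)],False,col,1,cv2.LINE_AA,3)
    outs.append(i)
save('l0',np.vstack([np.hstack(outs[:2])])); save('l3',outs[2])
E
```

```text
(no output)
```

View pics/l0.png

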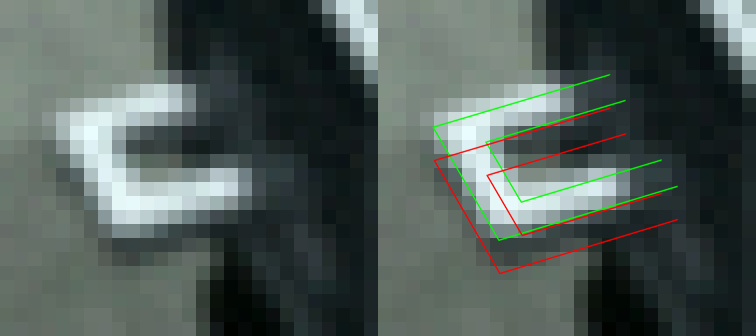

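View pics/l3.png

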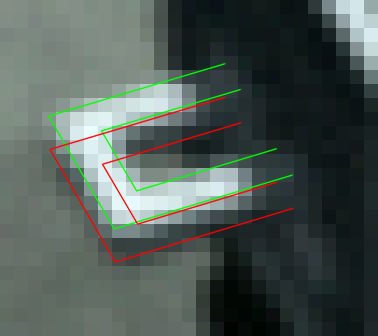

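Call:
play_rows --rows '[[255, [0, 0, 2.5], [0, 0, 0]], [255, [0, 0, 5], [0, 0, 0]], [255, [0, 0, 6.6], [0, 0, 0]], [255, [0, 0, 7.2], [0, 0, 0]], [255, [0, 0, 7.2], [0, 0, 0]], [255, [0, 0, 7.2], [0, 0, 0]]]'

```text
clock: 11.75
eef_pos: [476.0, 163.5, 138.0]
tcp_rot: [3.141, 0.0, 0.246]
contact_force: [0.1, -0.3, -1.9]
opening: 0.296
```

```bash
python3 - <<'E'
from pinov import *
commit([0,0,7.2], [0,0,0])
i,d=grab_frame('side'); np.savez('pics/side3.npz',i=i,d=d); s=state(); print('box',(s['eef_pos']-F)@X,(s['eef_pos']-F)@Y)
o,Rp=pinpose(s); overlay('side',i,290,165,330,220,9.5,'p2',o,Rp,2.8,1.25)
E
```

```text
t11.80 pos [476.4 163.7 138.5] cmd [475.5 163.5 137.9] rot [-3.142e+00 -1.000e-03  2.460e-01] cmdrot [3.141e+00 1.000e-03 2.480e-01] F [-0.1  0.2 -1.8] op 0.300 q [ 0.33  0.28  1.98 -0.    0.88  1.65]
box -23.355447015606007 4.080629169706643
```

View pics/p2.png

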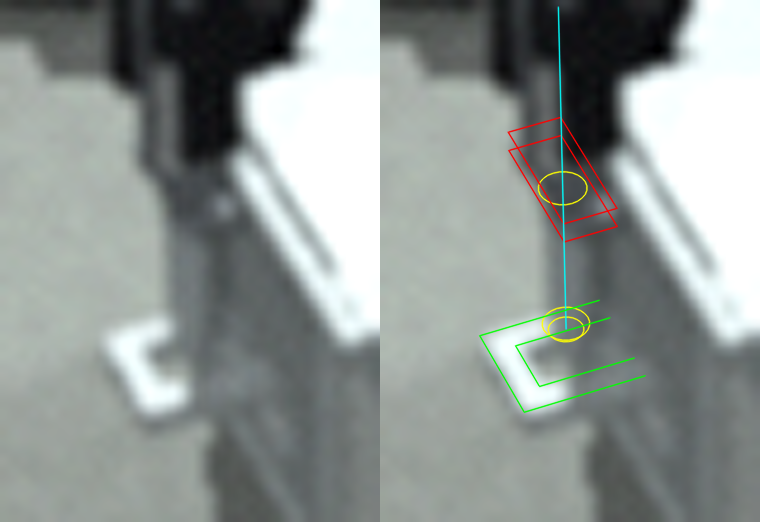

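```bash
python3 - <<'E'
from pinov import *
z=np.load('pics/side3.npz'); C=cloud('side',z['d'])-F; xx=-(C@X);yy=C@Y;zz=C[...,2]; g=z['i'].mean(-1)
for v in range(184,212,1):
    print(v,[f"{int(xx[v,u])},{int(yy[v,u])},{int(zz[v,u])}|{int(g[v,u])}" for u in range(304,318,1)])
E
```

```text
184 ['-10,124,3|138', '-13,124,2|125', '29,6,116|96', '29,-1,123|63', '29,-7,128|56', '26,-5,125|61', '23,-3,123|58', '22,-8,126|59', '19,-6,123|58', '16,-6,122|55', '9,4,111|82', '9,0,114|137', '8,-3,117|189', '6,-5,118|196']
185 ['-9,121,2|140', '-14,126,-3|136', '-14,119,2|110', '29,0,119|72', '28,-5,123|58', '27,-8,124|60', '25,-9,125|58', '22,-8,124|60', '19,-7,121|71', '16,-5,118|80', '8,7,105|81', '9,-1,112|108', '9,-7,117|163', '5,-2,112|193']
186 ['-9,122,-2|141', '-12,122,-2|140', '-13,116,2|121', '31,-5,120|86', '29,-6,121|60', '27,-7,121|57', '24,-6,118|56', '23,-9,121|65', '20,-9,120|82', '17,-8,119|104', '8,6,102|93', '7,4,104|87', '9,-7,115|128', '8,-9,115|177']
187 ['-8,119,-2|140', '-9,114,1|140', '-11,113,1|129', '29,1,111|93', '29,-5,117|63', '27,-7,117|59', '27,-12,122|59', '23,-10,119|66', '22,-12,120|76', '20,-13,121|96', '16,-11,117|88', '8,1,103|70', '11,-11,115|95', '7,-8,112|149']
188 ['-6,115,-1|139', '-9,114,-1|141', '-11,112,-1|132', '28,2,107|103', '29,-6,115|77', '29,-13,120|69', '26,-12,118|68', '23,-10,115|66', '22,-13,118|68', '20,-14,118|71', '7,10,
[... 4240 characters left out ...]
, '10,11,25|86', '9,6,30|87', '8,2,33|85', '8,-2,37|81', '7,-7,42|90']
209 ['23,40,1|108', '40,-12,56|104', '37,-11,53|100', '35,-10,52|102', '13,37,0|103', '12,33,3|105', '10,31,4|110', '7,32,1|110', '5,31,1|92', '1,32,0|81', '9,8,24|87', '8,4,27|90', '375,-888,990|85', '8,-9,40|88']
210 ['25,34,4|118', '23,33,3|106', '20,33,2|103', '16,36,-1|110', '15,34,0|115', '12,32,0|119', '10,33,-1|125', '9,28,2|123', '5,31,-1|99', '4,27,1|76', '10,5,24|82', '9,1,27|94', '9,-4,32|90', '7,-6,34|87']
211 ['26,33,1|122', '23,32,1|119', '21,32,0|121', '20,27,4|121', '16,31,-1|124', '15,26,3|127', '13,24,4|123', '10,25,2|114', '7,25,1|89', '4,25,0|71', '4,20,4|72', '10,0,25|87', '7,-1,26|91', '8,-9,33|86']
```

```bash
python3 - <<'E'
from pinov import *
from scipy.optimize import least_squares
z=np.load('pics/side3.npz'); C=cloud('side',z['d'])-F; P=np.stack([C@X,C@Y,C[...,2]],-1)
S=P[191:200,307:312].reshape(-1,3)
f=lambda p: np.hypot(S[:,0]-p[0],S[:,1]-p[1])-6
s=least_squares(f,[-23,4],loss='soft_l1'); print('shaft',s.x,np.std(f(s.x)))
S2=P[191:196,308:311].reshape(-1,3);S=S2; s=least_squares(lambda p:f([p[0] if False else -23.4,p[0]]),[4.]); print(s.x)
# loop depth bias: top surface z of bright px
z1=np.load('pics/side1.npz'); C=cloud('side',z1['d'])-F; P=np.stack([C@X,C@Y,C[...,2]],-1)
g=z1['i'].mean(-1)
m=np.zeros(g.shape,bool); m[196:209,300:316]=g[196:209,300:316]>165
print('loop top px',m.sum(), P[m].mean(0), np.std(P[m],0)/np.sqrt(m.sum()))
# box front face plane check, hasp
E
```

```text
shaft [-22.3224633    4.95233844] 1.4484466061773904
[4.70890764]
loop top px 49 [-31.81696257   1.53141053  60.3354519 ] [0.93160067 1.46296559 0.26093858]
```

Call:
play_rows --rows '[[255, [0, 0.15, 0], [0, 0, 0]], [255, [0, 0.15, 0.3], [0, 0, 0]], [255, [0, 0.15, 0.6], [0, 0, 0]], [255, [0, 0.15, 0.9], [0, 0, 0]], [255, [0, 0.15, 1.1], [0, 0, 0]], [255, [0, 0.15, 1.1], [0, 0, 0]]]'

```text
clock: 12.3
eef_pos: [475.6, 162.1, 126.0]
tcp_rot: [3.141, 0.001, 0.247]
contact_force: [0.7, 0.1, -1.6]
opening: 0.297
```

```bash
python3 - <<'E'
from pinov import *
commit([0,.15,1.1], [0,0,0])
i,d=grab_frame('side'); s=state(); print('box',(s['eef_pos']-F)@X,(s['eef_pos']-F)@Y,s['wrist_torque'])
o,Rp=pinpose(s); overlay('side',i,290,165,330,220,9.5,'p3',o,Rp,2.8,1.25)
E
```

```text
t12.35 pos [475.7 162.1 126.2] cmd [475.9 162.1 126.9] rot [3.141e+00 1.000e-03 2.470e-01] cmdrot [3.141e+00 1.000e-03 2.480e-01] F [-0.3 -0.5 -1.7] op 0.298 q [ 0.33  0.3   1.99 -0.    0.86  1.65]
box -24.400917969752005 2.7000564121372195 [-0.01695156  0.04922255  0.01287411]
```

View pics/p3.png

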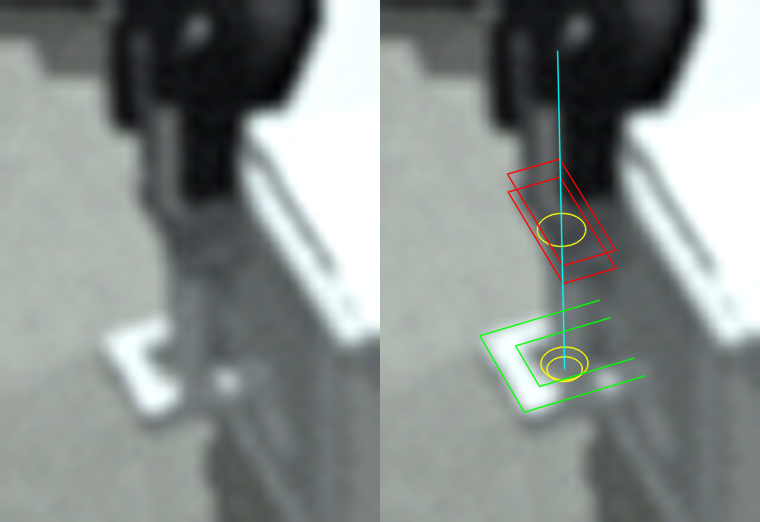

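Call:
play_rows --rows '[[255, [0, 0, 0.4], [0, 0, 0]], [255, [0, 0, 0.8], [0, 0, 0]], [255, [0, 0, 1.2], [0, 0, 0]], [255, [0, 0, 1.2], [0, 0, 0]]]'

```text
clock: 12.68
eef_pos: [475.4, 162.0, 113.5]
tcp_rot: [3.141, 0.002, 0.247]
contact_force: [-0.7, -0.1, -2.5]
opening: 0.299
```

```bash
python3 - <<'E'
from pinov import *
commit([0,0,1.2], [0,0,0])
i,d=grab_frame('side'); s=state(); print('box',(s['eef_pos']-F)@X,(s['eef_pos']-F)@Y,s['wrist_torque'])
o,Rp=pinpose(s); overlay('side',i,290,165,330,220,9.5,'p4',o,Rp,2.8,1.25)
E
```

```text
t12.73 pos [475.5 162.  113.9] cmd [475.9 162.1 114.9] rot [3.141e+00 2.000e-03 2.460e-01] cmdrot [3.141e+00 1.000e-03 2.480e-01] F [-0.1 -0.  -2. ] op 0.298 q [ 0.33  0.32  1.99 -0.    0.83  1.65]
box -24.59570928175702 2.6590497171732514 [-0.05279763  0.00225892  0.00739644]
```

View pics/p4.png

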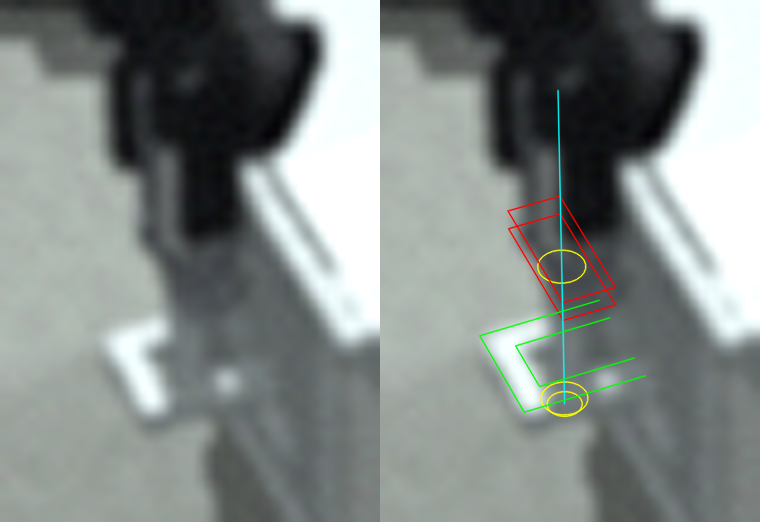

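Call:
play_rows --rows '[[255, [0, 0, 0.5], [0, 0, 0]], [255, [0, 0, 1.0], [0, 0, 0]], [255, [0, 0, 1.5], [0, 0, 0]], [255, [0, 0, 2.0], [0, 0, 0]], [255, [0, 0, 2.3], [0, 0, 0]], [255, [0, 0, 2.3], [0, 0, 0]]]'

```text
clock: 13.23
eef_pos: [475.4, 162.0, 90.6]
tcp_rot: [3.141, 0.002, 0.246]
contact_force: [-0.2, -0.5, -0.7]
opening: 0.298
```

```bash
python3 - <<'E'
from pinov import *
commit([0,0,2.3], [0,0,0])
i,d=grab_frame('side'); s=state(); print('box',(s['eef_pos']-F)@X,(s['eef_pos']-F)@Y,s['wrist_torque'])
o,Rp=pinpose(s); overlay('side',i,290,165,330,220,9.5,'p5',o,Rp,2.8,1.25)
E
```

```text
t13.28 pos [475.6 162.1  91. ] cmd [475.9 162.1  91.9] rot [3.141e+00 2.000e-03 2.460e-01] cmdrot [3.141e+00 1.000e-03 2.480e-01] F [-0.   0.5 -1.6] op 0.296 q [ 0.33  0.36  2.01 -0.    0.78  1.65]
box -24.51495876414312 2.65427278005567 [-0.01554689 -0.02391476  0.0072679 ]
```

View pics/p5.png

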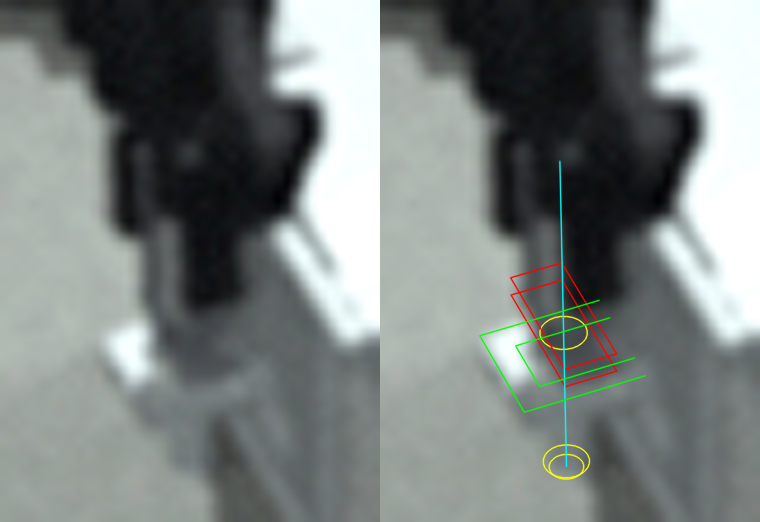

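Call:
play_rows --rows '[[255, [0, 0, 0.2], [0, 0, 0]], [255, [0, 0, 0.4], [0, 0, 0]], [255, [0, 0, 0.6], [0, 0, 0]], [255, [0, 0, 0.6], [0, 0, 0]]]'

```text
clock: 13.62
eef_pos: [475.8, 162.1, 85.2]
tcp_rot: [3.141, 0.001, 0.246]
contact_force: [0.3, -0.2, -1.9]
opening: 0.297
```

Call:
play_rows --rows '[[255, [0, 0, 0.1], [0, 0, 0]], [255, [0, 0, 0.2], [0, 0, 0]], [255, [0, 0, 0.2], [0, 0, 0]], [255, [0, 0, 0.2], [0, 0, 0]]]'

```text
clock: 13.95
eef_pos: [476.1, 162.2, 84.2]
tcp_rot: [3.141, 0.0, 0.246]
contact_force: [-2.2, -1.2, 8.2]
opening: 0.3
```

```bash
python3 - <<'E'
from pinov import *
commit([0,0,.8], [0,0,0])
i,d=grab_frame('side'); s=state(); print('box',(s['eef_pos']-F)@X,(s['eef_pos']-F)@Y,s['wrist_torque'])
o,Rp=pinpose(s,24); overlay('side',i,290,165,330,220,9.5,'p6',o,Rp,2.8,1.25)
E
```

```text
t14.00 pos [476.1 162.2  84.2] cmd [475.9 162.1  83.9] rot [3.142 0.    0.246] cmdrot [3.141e+00 1.000e-03 2.480e-01] F [-2.  -0.6  7.6] op 0.297 q [ 0.33  0.37  2.01 -0.    0.76  1.65]
box -23.976909240764297 2.7105691699465635 [-0.13721077  0.45390415  0.04431593]
```

View pics/p6.png

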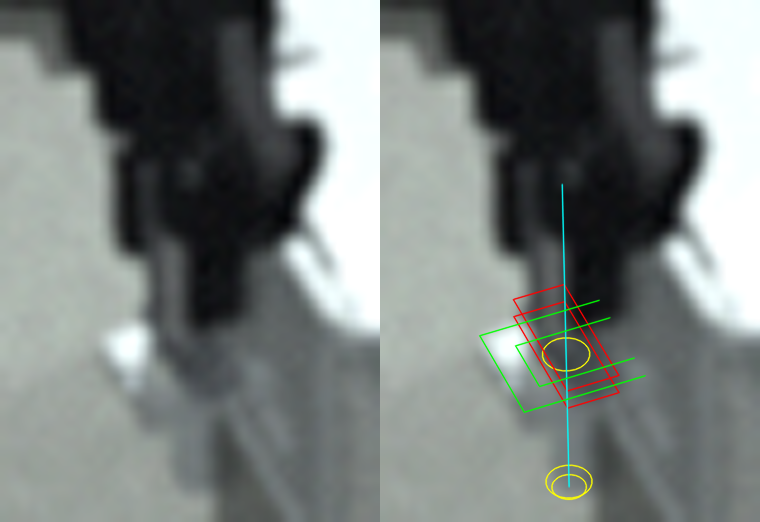

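Call:
play_rows --rows '[[170, [0, 0, -0.1], [0, 0, 0]], [140, [0, 0, -0.1], [0, 0, 0]], [100, [0, 0, -0.1], [0, 0, 0]], [50, [0, 0, -0.1], [0, 0, 0]], [50, [0, 0, -0.1], [0, 0, 0]], [50, [0, 0, -0.1], [0, 0, 0]]]'

```text
clock: 14.5
eef_pos: [475.9, 162.2, 84.4]
tcp_rot: [3.141, 0.001, 0.246]
contact_force: [0.3, 0.2, -0.7]
opening: 0.806
```

```bash
python3 - <<'E'
from pinov import *
commit([0,0,-.1], [0,0,0])
i,d=grab_frame('side'); s=state()
save('s11',cv2.resize(i[140:240,260:360],None,fx=6,fy=6,interpolation=cv2.INTER_CUBIC))
E
```

```text
t14.55 pos [475.9 162.2  84.4] cmd [475.9 162.1  84.9] rot [3.141e+00 1.000e-03 2.460e-01] cmdrot [3.141e+00 1.000e-03 2.480e-01] F [-0.1  0.2  0.1] op 0.810 q [ 0.33  0.37  2.01 -0.    0.76  1.65]
```

View pics/s11.png

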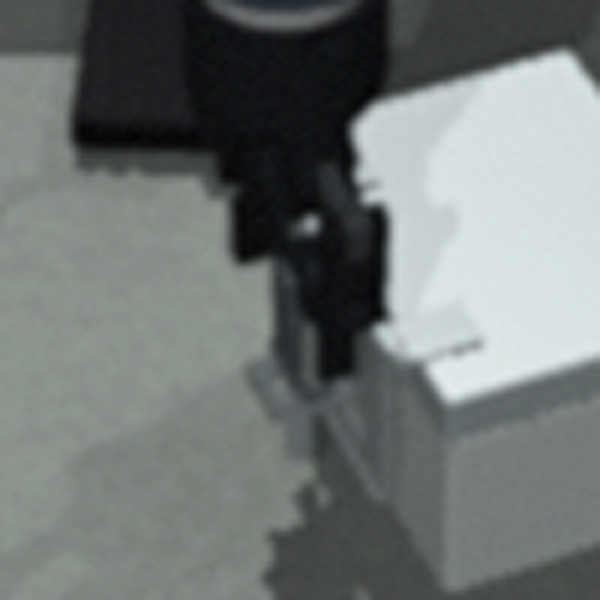

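Call:
play_rows --rows '[[20, [0, 0, -2], [0, 0, 0]], [20, [0, 0, -5], [0, 0, 0]], [20, [0, 0, -9], [0, 0, 0]], [20, [0, 0, -13], [0, 0, 0]], [20, [-4, 0, -16], [0, 0, 0]], [20, [-8, 0, -16], [0, 0, 0]], [20, [-12, 0, -16], [0, 0, 0]], [20, [-16, 0, -16], [0, 0, 0]], [20, [-16, 0, -16], [0, 0, 0]]]'

```text
clock: 15.3
eef_pos: [314.0, 121.0, 243.5]
tcp_rot: [3.141, 0.005, 0.247]
contact_force: [0.3, 0.1, -0.5]
opening: 0.922
```

```bash
python3 - <<'E'
from pinov import *
commit([-16,0,-16], [0,0,0])
i,d=grab_frame('side'); s=state(); C=cloud('side',d)-F
save('s12',i); save('s13',cv2.resize(i[150:240,270:390],None,fx=6,fy=6,interpolation=cv2.INTER_CUBIC))
o=box(22,2.7,60); Rp=np.stack([X,Y,Z],1)
overlay('side',i,290,155,330,220,9,'p7',o,Rp,2.8,1.25)
i,d=grab_frame('top'); save('t12',cv2.resize(i[180:280,200:300],None,fx=6,fy=6,interpolation=cv2.INTER_CUBIC))
E
```

```text
t15.35 pos [317.3 122.1 244.3] cmd [320.8 122.9 245. ] rot [3.141e+00 1.000e-03 2.470e-01] cmdrot [3.141e+00 1.000e-03 2.480e-01] F [ 0.3  0.7 -0.7] op 0.921 q [ 0.36 -0.14  2.16  0.    1.12  1.69]
```

View pics/s13.png

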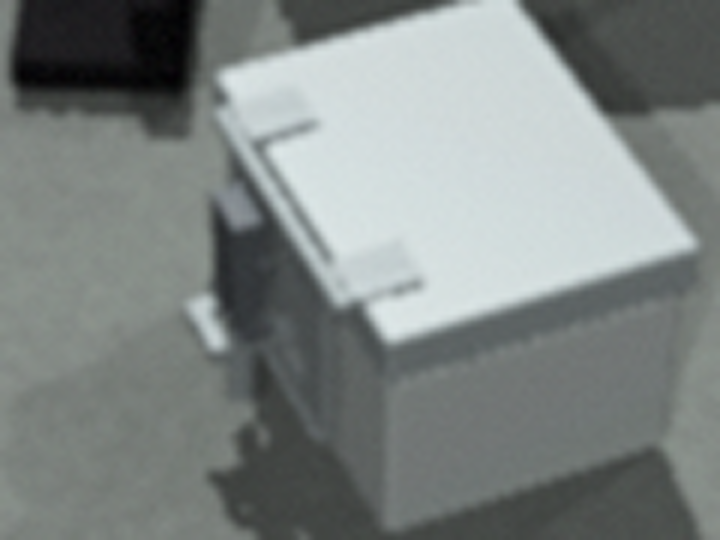

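View pics/p7.png

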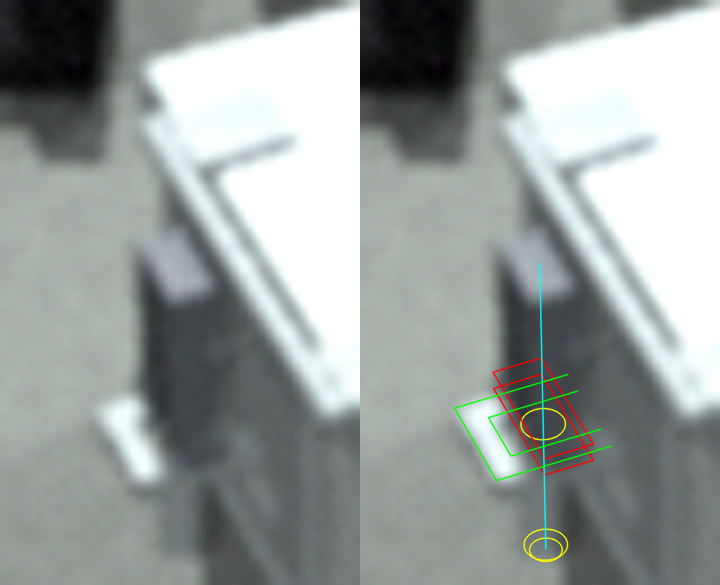

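View pics/t12.png

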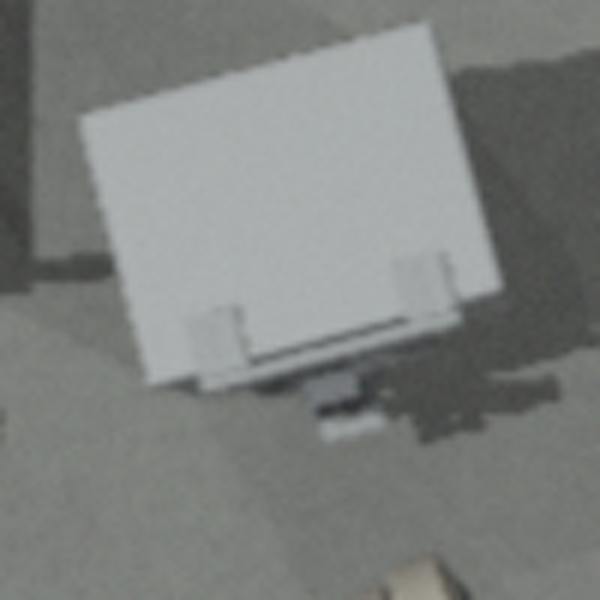

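View pics/s12.png

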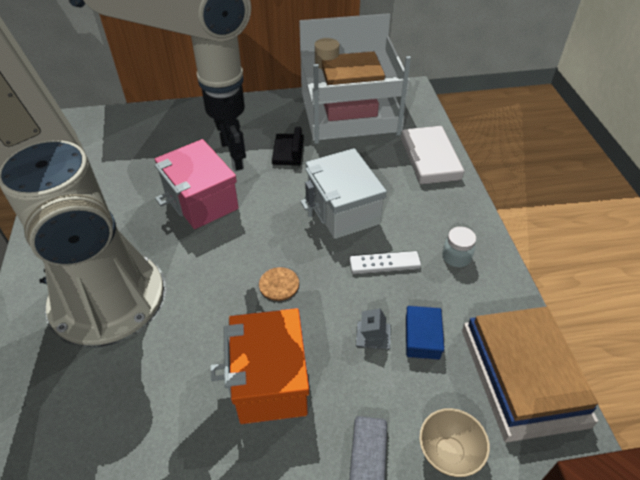

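```bash
python3 - <<'E'
from mv import *
i,d=grab_frame('side'); C=cloud('side',d)-F; P=np.stack([-(C@X),C@Y,C[...,2]],-1)
m=(abs(P[...,0]-9)<8)&(P[...,1]<-18)&(P[...,1]>-42)&(P[...,2]>28)&(P[...,2]<95)
q=P[m]; print('hasp face',m.sum(),np.polyfit(q[:,2],q[:,0],1))
m=(abs(P[...,0]-22)<12)&(abs(P[...,1]-2.7)<18)&(P[...,2]>112)&(P[...,2]<126); print('handle top z',np.median(P[m],0),m.sum())
state(); print(r.sign_off())
E
```

```text
hasp face 81 [-0.01276924  9.00864575]
handle top z [ 23.61118893   2.19169054 117.64659089] 65
t15.45 pos [321.3 123.4 245.1] cmd [320.8 122.9 245. ] rot [-3.141e+00 -2.000e-03  2.470e-01] cmdrot [3.141e+00 1.000e-03 2.480e-01] F [-0.   0.5 -0.3] op 0.916 q [ 0.36 -0.13  2.16 -0.    1.12  1.69]
the job is handed in; nothing more can be done
None
```

The hasp is shut with the staple standing out through its slot. The pin stands upright through the loop with its collar on it, and I let go of it and handed in at 15.5 s.

**What went wrong on the way:** my first push stopped about 0.15 rad short of shut, with roughly 20 N showing at the wrist. The gripper's linkage was most likely resting on the lid edge or hinge. I backed off, turned the tool 90°, tilted it, and pushed the hasp to its stop at about 12 N.

**Last checks:**

| Check | Measured | Expected |
|---|---|---|
| Hasp face, distance out from the box front | about 8–9 mm, slope about -0.01 | 8.5 mm, flat |
| Pin handle top, height above the shelf | 117.6 mm | 118 mm with the collar on the loop |
| Force on the tool at hand-in | about 0 N | 0 N |

- **Loop position:** it was about 3 mm to +y of nominal. The two cameras disagreed by about 1 mm (2.8 mm against 4.0 mm). The pin still went in without contact force until the collar landed.
- **Other objects:** the bystanders and the orange and pink look-alike boxes look unmoved in the final side picture. I compared those by eye only.

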